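# Set a pulley's screw on the spindle flat

## Task

Lever the orange guard of the blue spindle box open with the flat pry blade, swing it past upright so it stays open, and lay the blade back down on the bench. Then pinch the spindle shaft and turn it until its flat faces the open front of the box along the yellow stripe, slide the brass pulley (disc down) onto the shaft with its red set screw over that flat, and finish while still holding the pulley in the gripper with the top of its hub flush with the end of the shaft, ready for the screw to be tightened. Leave the jar, the bowl and the ring mandrel where they are.

Things in the scene. Friction and masses are not known exactly. Their poses are not given: they have to be found in the camera images.
- housing: Blue spindle box fixed on the bench, 170 (x) by 180 (y) mm. Origin: centre of its underside; x to the open front with the yellow stripe, y to the guard's hinge. Base top at z 31 mm; cheek walls at y 75 to 90 and -90 to -75 mm, up to z 100; +x and -x sides open. In the middle a dark boss, 44 mm diameter, top at z 41 mm, carries the upright shaft. The stripe runs from the boss to the +x edge.
- pry_notch (a point): Centre of the mouth of the pry slot, on the outer face of the -y cheek: a notch 80 mm long (along x) and 10 mm high (z 90 to 100 mm) right under the guard's free edge, through the whole 15 mm wall. Axes as the housing's. A blade enters it towards +y and then lifts the guard.
- guard (a joint): Angle (rad) of the guard: 0 shut, grows as it opens, upright at 1.57, stop at 2.0. The hinge is stiff: the guard stays where it is left (about 1.5 N at the free edge lifts it).
- guard_hinge (a point): Middle of the guard's hinge line, on the guard's underside, at housing (0, 90, 100) mm; the line runs along the housing's x.
- guard_edge (a point): Middle of the guard's free edge, on its underside, 180 mm from the hinge line; it moves with the guard. The guard is a flat orange plate 170 x 180 x 5 mm with three low ribs on top and no handle; shut, its free edge is flush with the outer face of the -y cheek.
- shaft (a joint): Angle (rad) of the steel shaft about its upright axis, counter-clockwise from above: 0 when the flat faces the housing's +x (the yellow stripe). At the start it is 0.5 to 1.6. It turns with light friction (0.04 N m).
- shaft_top (a point): Centre of the shaft's upper end, 95 mm above the bench; z up, x square to the flat, turning with the shaft. Steel shaft, 20 mm diameter, standing 54 mm out of the boss, its last 4 mm tapered to 15 mm. One flat, 7 mm from the axis, runs its full length: pinched on the flat it measures 17 mm, elsewhere 20 mm.
- pulley: Brass pulley, disc down, 110 to 225 g. Origin: centre of its underside, z up, x to the set screw. Disc 60 mm diameter, 16 high; hub 36 mm diameter, z 16 to 44 mm: grip it there, across y. Bore 23 mm, through; the screw's tip, 6 x 6 mm at z 30, reaches to 8.5 mm from the axis, so it passes only over the flat (within 0.3 rad). Flush: origin 44 mm below the shaft's end, 10 mm above the boss.
- pulley_screw (a point): Outer end of the red head (12 mm diameter) of the set screw, 30 mm from the axis, 30 mm above the pulley's underside.
- pry: Pry blade lying on the bench. Origin: centre of the handle's underside, x along the tool towards the blade. Dark wood handle 110 mm long (x -55 to 55), 20 mm wide, 24 mm high; thin steel blade 16 mm wide and 3 mm thick from the handle to x 150 mm, its middle 12 mm above the handle's underside. 70 to 120 g, centre of mass at about x 30 mm.
- pry_tip (a point): Middle of the blade's end, 150 mm ahead of the origin.
- jar: Closed glass jar with a black cap, 52 mm diameter, 60 mm high; leave alone. Origin: centre of its underside.
- bowl: White ceramic bowl, 80 mm diameter, 35 mm high; leave alone. Origin: centre of its underside.
- mandrel: Upright tapered steel ring mandrel on a round foot of 48 mm diameter, 85 mm high; leave alone. Origin: centre of its underside.
There are look-alikes about, which are no part of the job. Several things look just like the pry: the one meant starts farthest to the robot's left.

How it is judged:
By the outcome, as a careful person would: the job done as asked, in the order asked, and still so for the second after the job is handed in, while the arm keeps its last pose, push and grip.
It also fails if it takes over 72 s, if anything falls off the work surface, if the arm or the gripper's body presses on something with over 40 N, if the wrist force passes 120 N, or if a joint passes its speed limit or range.

## Robot

A 6-joint arm with a two-finger parallel gripper is mounted at the origin on the work surface. World frame = base frame: x ahead of the robot, y to its left, z up, the work surface at z = 0. Lengths are in mm, angles in rad, forces in N, time in s.
With the tool pointing down it reaches from about 350 to 775 mm from the base axis. Payload 7.3 kg.
Tool frame: the origin (TCP) lies on the centre line of the jaws, within the pads' length; the fingertips stand 22 mm ahead of it and the grasp point (between the pads) lies 3 mm ahead of it (bot.finger_overhang is the distance from the TCP to the fingertips, in mm); y points along the fingers, z is the direction in which the jaws open and shut, and the axes are right-handed (so a half turn about y gives the same grasp; the last joint's range is limited). The gripper opens to 92 mm and grips with 3 to 60 N. Pads are 19 mm wide; open, the fingers measure 130 mm over their backs; the gripper's body (75 mm by 190 mm) begins 47 mm behind the grasp point.
Start: joints at [-1.251, 0.342, 1.524, -0, 1.275, -0.146], TCP at [235.821, -469.075, 248.741] pointing down, gripper open.
Joint ranges: [-2.53, 2.53], [-0.77, 2.02], [0.04, 2.7], [-1, 4.14], [0.28, 2.66], [-3.11, 3.11]. Speed limits (rad/s): [2.57, 2.57, 3.14, 3.14, 3.14, 3.14].

## Interface

Orientations are given as [roll, pitch, yaw] about the fixed x, y, z axes, in that order (R = Rz(yaw) Ry(pitch) Rx(roll)).
In Python, from plant import bot, viewer, find_in, spot_point gives the robot as it stands.
- The arm moves only by the tool send_rows, never from a script. Its argument "moves" is a list of rows, each a list of 3 entries, a list of its own where there are three numbers: the shift along the tool's x, y, z in mm, then the turn, a rotation vector about the tool's x, y, z in degrees, then the finger opening in mm, from 0 to 91.8. A call has 1 to 20 rows; each row shifts and turns the pose as measured when the row begins, along the tool's axes as they then stand; what a row does not reach is not made up. A row lasts 1/8 s, in which the tool goes at most 62.5 mm and 10.7 degrees, less where a joint would pass 70% of its speed; a pose out of reach is approached as far as the arm can. A call with a gripper value outside its range is refused whole. The fingers move at their own pace and stop on an object; the grip force is fixed at half the most. Time passes only in rows, so rows that do not move let the fingers close. It gives the time, the measured TCP pose, the force and the opening at its end, in the units of the state.
- bot.get_obs(): the state, without advancing time (a new reading comes with each control period).
- viewer.capture(name): name is "scene" or "top" or "wrist"; returns the picture (420x560x3 uint8, blue, green, red); there is no depth.
- viewer.camera_model(name): a dict with "fx", "fy", "cx", "cy" (pixels), "rvec" (rotation vector, rad) and "tvec" (3), from world to camera coordinates, as OpenCV has them. Camera axes: x right, y down, z forward; pixel columns grow to the right and rows downward; lengths in mm; the calibration is good to about 2 mm. A picture is of the moment at which its call begins: read the wrist's pose just before it. camera_model takes no time and is no camera call; for the wrist camera it gives the pose at the moment of the call.
- bot.close_job(): hands the job in, once; it reports no verdict.
Trained networks look in the newest picture that a camera, given by its name, has taken for a name from the list of things; names that differ only in an ending like _2 or _b are one class to them, and where a whole thing is asked for, a point or a joint stands for the part that bears it (a point fixed in the world has none). Each returns a list of dicts, best first, with "conf" (0 to 1); they miss things now and then, are a little off and sometimes report something else, mostly with a low value. They report only what shows in the picture. A call takes as long as a camera call. They do not tell look-alikes from the thing itself.
- find_in(camera, thing): "extent" ([centre column, centre row, width, height] in pixels, round what is visible of it).
- spot_point(camera, thing): "point" ([column, row] in pixels: a listed point, or the origin of a listed thing).
The state is a dict: "time": time; "joint_positions": joint angles; "dq": joint speeds; "tau": joint torques, N m; "tool_pos": TCP position; "tcp_rot": TCP orientation; "contact_force": force on the tool from outside, world axes, zero at the start; "moment": the same for the moment, N m; "grip_width": finger opening in mm.
Only numpy, scipy, OpenCV 4.12 (cv2) and the standard library are available. Lean on these libraries where they do the work, as an engineer would, in place of code of your own. Each camera call takes 0.05 s, during which the arm holds its last target.

## Working session

There is one attempt and no reset: what is moved stays moved. The work goes in short steps, Python scripts to look and compute and a tool call to move; the robot and the scene stay as the last step left them, time stands still between calls to the robot, and variables do not carry over. Pictures are saved under pics/ and viewed, and the job is handed in when it is done.

Besides the shell and the picture viewer there is one more tool, called after "Request:" by a JSON object that holds its "name" and its "arguments", one argument or row to a line. send_rows: Moves the arm, as the interface text tells. Its arguments: {"type":"object","properties":{"moves":{"type":"array","items":{"type":"array"}}},"required":["moves"]}

```bash
ls; mkdir -p pics
python3 - <<'E'
from plant import bot, viewer, find_in, spot_point
import cv2
print(bot.get_obs())
for n in ("scene","top","wrist"):
    im=viewer.capture(n); cv2.imwrite(f"pics/{n}0.png",im); print(n,viewer.camera_model(n))
E
```

```text
pics
{'time': 0.0, 'joint_positions': array([-1.25101315e+00,  3.42696533e-01,  1.52498964e+00, -2.65159042e-05,
        1.27539708e+00, -1.46001962e-01]), 'dq': array([-1.77319820e-04,  4.33538623e-04, -6.29630293e-04,  9.15666461e-04,
        6.55470358e-05, -1.02079464e-03]), 'tau': array([-4.11077126e-03, -4.31256652e+01, -2.44223177e+01,  7.13164313e-02,
        5.61437826e-02, -1.08575796e-04]), 'tool_pos': array([ 235.68718428, -468.71693494,  248.06808604]), 'tcp_rot': array([-1.57227475e+00,  1.91771647e-04, -2.67579991e+00]), 'contact_force': array([0.70717883, 0.36452987, 0.05648502]), 'moment': array([-0.00733015, -0.00508106,  0.01232913]), 'grip_width': 91.88710710333719}
scene {'fx': 429.0853005807758, 'fy': 429.0853005807758, 'cx': 275.2034351314617, 'cy': 201.3350826889595, 'rvec': array([ 2.30166471,  0.86460017, -0.33603569]), 'tvec': array([-300.09604232, -231.64338707, 1659.62129862])}
top {'fx': 425.460301319731, 'fy': 425.460301319731, 'cx': 282.5138161097367, 'cy': 206.73297415633385, 'rvec': array([ 2.19526387, -2.17150946,  0.09433248]), 'tvec': array([-102.96640047,  487.73499428, 1479.83790191])}
wrist {'fx': 297.60821803861694, 'fy': 297.60821803861694, 'cx': 281.16311406975433, 'cy': 205.65339997019655, 'rvec': array([-2.47478062,  1.52500602,  0.20821615]), 'tvec': array([-523.02900802,  -32.77187921,  390.57727427])}
```

View pics/scene0.png

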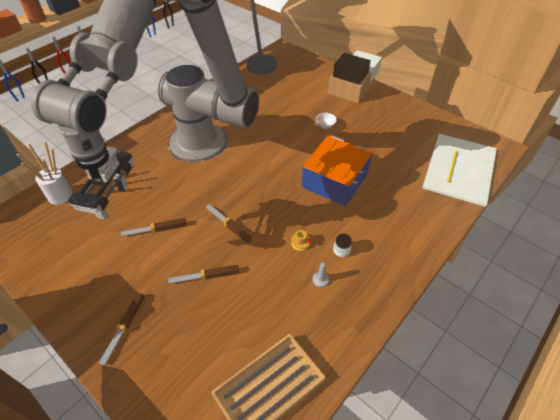

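View pics/top0.png

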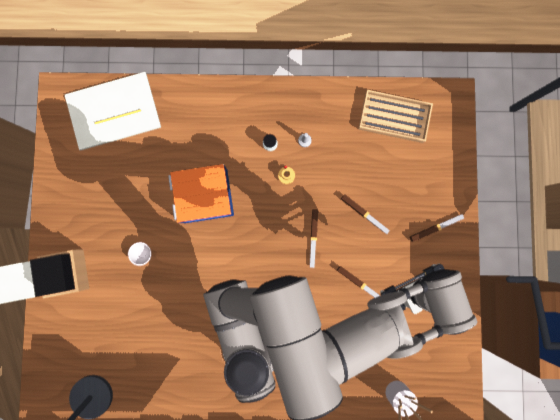

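View pics/wrist0.png

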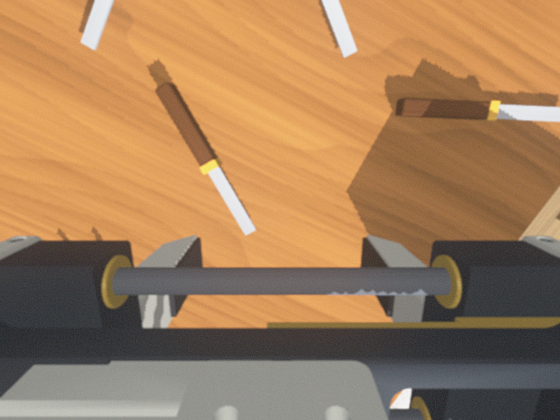

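```bash
cat > h.py <<'E'
from plant import bot, viewer, find_in, spot_point
import cv2, numpy as np
from scipy.spatial.transform import Rotation as R
from scipy.optimize import least_squares
def cam(n):
    m=viewer.camera_model(n); K=np.array([[m['fx'],0,m['cx']],[0,m['fy'],m['cy']],[0,0,1]])
    return K,R.from_rotvec(m['rvec']).as_matrix(),np.array(m['tvec'])
def back(c,px,z):
    K,Rm,t=c; d=Rm.T@np.linalg.inv(K)@np.array([px[0],px[1],1.]); o=-Rm.T@t
    return o+d*(z-o[2])/d[2]
def proj(c,P):
    K,Rm,t=c; P=np.atleast_2d(P); q=(P@Rm.T+t)@K.T; return q[:,:2]/q[:,2:]
def tri(cs,pxs):
    f=lambda X: np.concatenate([proj(c,X)[0]-p for c,p in zip(cs,pxs)])
    return least_squares(f,[500,0,50])
def obs():
    o=bot.get_obs(); return o
def toolR():
    return R.from_euler('xyz',bot.get_obs()['tcp_rot'])
def snap(n,f,crop=None,s=1):
    im=viewer.capture(n)
    if crop: x0,y0,x1,y1=crop; im2=im[y0:y1,x0:x1]
    else: im2=im
    cv2.imwrite('pics/'+f,cv2.resize(im2,None,fx=s,fy=s,interpolation=cv2.INTER_CUBIC)); return im
E
python3 - <<'E'
from h import *
np.set_printoptions(precision=1,suppress=True)
for n in("scene","top"):
    c=cam(n); snap(n,n+'1.png',(150,120,350,270) if n=='top' else (200,90,400,300),4 if n=='top' else 2.8)
    for th,z in (("housing",0),("pry_notch",95),("guard_hinge",100),("guard_edge",100),("pulley",0),("pulley_screw",30),("pry",0),("pry_tip",12),("jar",0),("bowl",0),("mandrel",0)):
        r=spot_point(n,th)
        print(n,th,[(np.array(q['point']).round(1),round(q['conf'],2),back(c,q['point'],z)[:2]) for q in r[:5]])
print(bot.get_obs()['time'])
E
```

```text
scene housing [(array([337.9, 180.1]), 0.87, array([531.4, 186.3]))]
scene pry_notch [(array([324.4, 176.1]), 0.96, array([533.8,  92.5])), (array([342.7, 248. ]), 0.42, array([744. , -99.6]))]
scene guard_hinge [(array([351.4, 144.4]), 0.79, array([514.7, 271.9]))]
scene guard_edge [(array([326. , 176.8]), 0.95, array([542.3,  89.3]))]
scene pulley [(array([301.6, 241.9]), 0.86, array([ 603. , -104.8]))]
scene pulley_screw [(array([307.8, 241.2]), 0.86, array([ 628.2, -107.7]))]
scene pry [(array([129.6, 314.6]), 0.95, array([ 398.3, -608.5])), (array([240.1, 232.2]), 0.94, array([ 430.7, -204.2])), (array([168.4, 225.5]), 0.81, array([ 235.7, -337.6])), (array([220.5, 275.3]), 0.57, array([ 498.1, -355.6]))]
scene pry_tip [(array([207.3, 205.5]), 0.94, array([ 277.2, -202.7])), (array([167.8, 279.2]), 0.79, array([ 397.9, -469.7])), (array([118.3, 232.4]), 0.77, array([ 145.8, -464.2])), (array([ 99.4, 365.1]), 0.59, array([ 461.9, -743.6]))]
scene jar [(array([341.2, 249.1]), 0.89, array([712.4, -45.8]))]
scene bowl [(array([325.8, 124.2]), 0.75, array([312.7, 405.6]))]
scene mand
[... 731 characters left out ...]
.3]), 0.9, array([ 390.4, -596.8])), (array([353.5, 207.2]), 0.84, array([ 491.6, -351.6])), (array([351.7, 277.9]), 0.84, array([ 241.3, -344.5])), (array([310.4, 222.9]), 0.75, array([ 433.8, -197.7]))]
top pry_tip [(array([314.8, 264.7]), 0.75, array([ 286.8, -213.1])), (array([385.7, 232.2]), 0.62, array([ 403.3, -463.1])), (array([462. , 211.8]), 0.55, array([ 478.5, -735.1])), (array([387.1, 298.5]), 0.52, array([ 172.4, -466. ])), (array([308.3, 224. ]), 0.21, array([ 429.3, -189.5]))]
top jar [(array([268.3, 144.1]), 0.77, array([716.9, -44. ]))]
top bowl []
top mandrel [(array([302.7, 136.9]), 0.48, array([ 744.9, -168.2])), (array([203.1, 199.2]), 0.33, array([514.3, 186.2]))]
1.35
```

View pics/scene1.png

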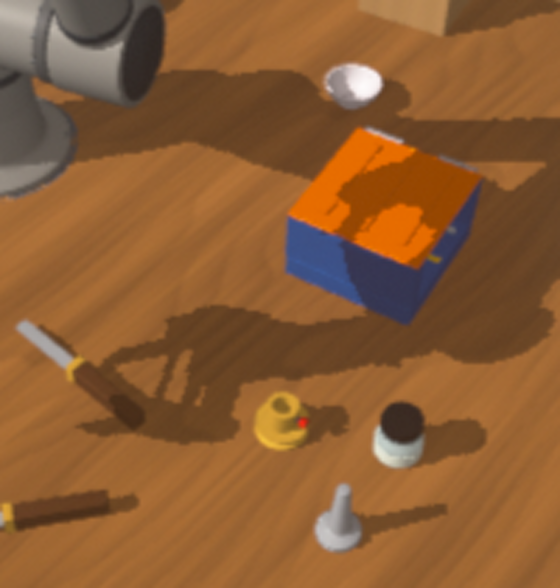

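View pics/top1.png

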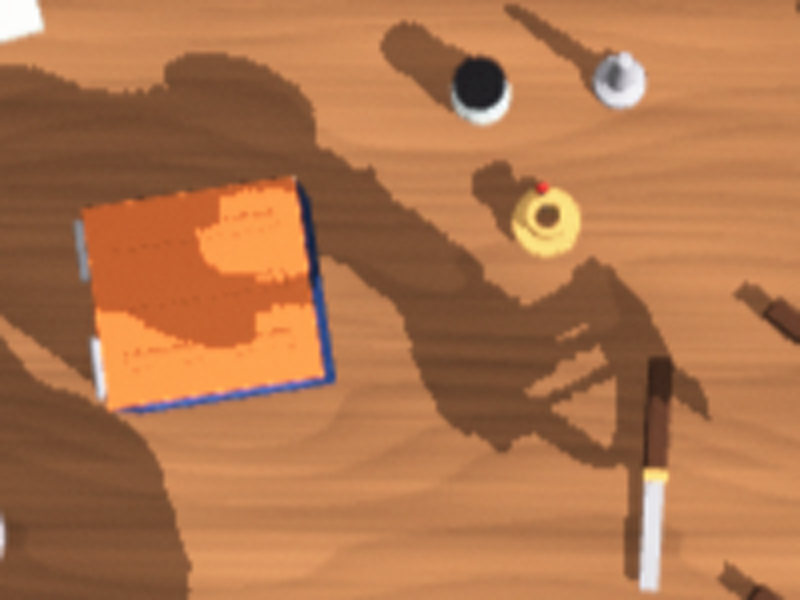

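```bash
cat >> h.py <<'E'
def plan(p,yaw,n,grip,rpx=(-np.pi/2,0),dyaw=None):
    """n equal rows from the present pose to (p,yaw pointing down); prints rows rounded"""
    o=bot.get_obs(); P=np.array(o['tool_pos']); Q=R.from_euler('xyz',o['tcp_rot'])
    T=R.from_euler('xyz',[rpx[0],rpx[1],yaw]); rv=(Q.inv()*T).as_rotvec()
    if dyaw is not None: rv=np.array([0,-dyaw,0.])
    rows=[]; d=(np.array(p)-P)/n
    for i in range(n):
        l=Q.inv().apply(d); a=np.degrees(rv/n)
        rows.append([[round(float(v),1) for v in l],[round(float(v),2) for v in a],grip]); Q=Q*R.from_rotvec(rv/n)
    print('step mm',np.linalg.norm(d).round(1),'deg',np.degrees(np.linalg.norm(rv)/n).round(2)); print(str(rows).replace(' ',''))
E
python3 - <<'E'
from h import *
plan([440,-203,200],0.04,16,91,dyaw=2.716)
E
```

```text
step mm 21.2 deg 9.73
[[[-18.9,3.0,-9.1],[0.0,-9.73,0.0],91],[[-20.1,3.0,-5.8],[0.0,-9.73,0.0],91],[[-20.8,3.0,-2.3],[0.0,-9.73,0.0],91],[[-20.9,3.0,1.2],[0.0,-9.73,0.0],91],[[-20.4,3.0,4.7],[0.0,-9.73,0.0],91],[[-19.3,3.0,8.1],[0.0,-9.73,0.0],91],[[-17.7,3.0,11.3],[0.0,-9.73,0.0],91],[[-15.5,3.0,14.1],[0.0,-9.73,0.0],91],[[-12.9,3.0,16.5],[0.0,-9.73,0.0],91],[[-9.9,3.0,18.5],[0.0,-9.73,0.0],91],[[-6.7,3.0,19.9],[0.0,-9.73,0.0],91],[[-3.2,3.0,20.7],[0.0,-9.73,0.0],91],[[0.3,3.0,21.0],[0.0,-9.73,0.0],91],[[3.9,3.0,20.6],[0.0,-9.73,0.0],91],[[7.3,3.0,19.7],[0.0,-9.73,0.0],91],[[10.5,3.0,18.1],[0.0,-9.73,0.0],91]]
```

Pry candidates (top picture): A handle at (312,223), B (358,210), C (425,235), D (351,278). Left is +y, so smaller columns. A, with y about -201 mm, is farthest left, ahead of D (-342), B (-352) and C (-600). The scene picture agrees. I choose A and will check it in a wrist crop once above it.

Request:
{"name": "send_rows", "arguments": {
  "moves": [
    [[-18.9,3.0,-9.1],[0,-9.73,0],91],
    [[-20.1,3.0,-5.8],[0,-9.73,0],91],
    [[-20.8,3.0,-2.3],[0,-9.73,0],91],
    [[-20.9,3.0,1.2],[0,-9.73,0],91],
    [[-20.4,3.0,4.7],[0,-9.73,0],91],
    [[-19.3,3.0,8.1],[0,-9.73,0],91],
    [[-17.7,3.0,11.3],[0,-9.73,0],91],
    [[-15.5,3.0,14.1],[0,-9.73,0],91],
    [[-12.9,3.0,16.5],[0,-9.73,0],91],
    [[-9.9,3.0,18.5],[0,-9.73,0],91],
    [[-6.7,3.0,19.9],[0,-9.73,0],91],
    [[-3.2,3.0,20.7],[0,-9.73,0],91],
    [[0.3,3.0,21.0],[0,-9.73,0],91],
    [[3.9,3.0,20.6],[0,-9.73,0],91],
    [[7.3,3.0,19.7],[0,-9.73,0],91],
    [[10.5,3.0,18.1],[0,-9.73,0],91]
  ]
}}

```text
time: 3.35
tool_pos: [434.7, -188.0, 200.0]
tcp_rot: [-1.574, -0.002, 0.129]
contact_force: [0.1, 0.1, -0.5]
grip_width: 91.1
```

Run:
```python
from h import *
np.set_printoptions(precision=2,suppress=True)
o=obs(); print(o['tool_pos'],o['tcp_rot'],o['joint_positions'],o['time'])
c=cam('wrist'); snap('wrist','w2.png')
print('campos',-c[1].T@c[2])
for th,z in (("pry",0),("pry_tip",12)):
    for q in spot_point('wrist',th): print(th,q['point'],q['conf'],back(c,q['point'],z))
```

```text
[ 434.71 -187.99  199.98] [-1.57 -0.    0.13] [-0.57  0.3   1.74 -0.    1.1  -2.27] 3.35
campos [ 363.37 -195.52  335.91]
pry [138.2, 218.6] 0.68 [ 494.03 -350.52    0.  ]
pry [262.7, 179.2] 0.55 [ 427.88 -209.2     0.  ]
pry_tip [286.5, 29.0] 0.86 [ 276.   -202.34   12.  ]
pry_tip [21.1, 126.5] 0.65 [ 402.46 -467.53   12.  ]
```

View pics/w2.png

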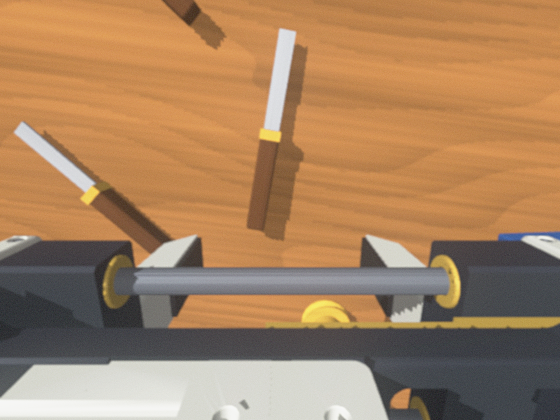

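Run:
```python
from h import *
np.set_printoptions(precision=2,suppress=True)
c=cam('wrist')
b=back(c,(258,222),24);f=back(c,(270.5,139),24);t=back(c,(287,31),13.5); y=back(c,(270.5,130),13.5)
print(b,f,y,t)
d=(b-t)[:2]; L=np.linalg.norm(d); print('yaw',np.arctan2(d[1],d[0]),L)
g=t[:2]+d/L*115; print('grasp',g)
plan([g[0],g[1],120],np.arctan2(d[1],d[0]),4,91)
```

```text
[ 471.11 -208.25   24.  ] [ 380.38 -204.67   24.  ] [ 371.79 -206.03   13.5 ] [ 277.66 -200.68   13.5 ]
yaw -0.03912469434192589 193.59603848693376
grasp [ 392.57 -205.18]
step mm 23.0 deg 2.32
[[[-11.0,20.0,-2.9],[0.04,2.32,0.03],91],[[-10.8,20.0,-3.4],[0.04,2.32,0.03],91],[[-10.7,20.0,-3.8],[0.04,2.32,0.03],91],[[-10.5,20.0,-4.3],[0.04,2.32,0.03],91]]
```

Request:
{"name": "send_rows", "arguments": {
  "moves": [
    [[-11,28,-2.9],[0,2.4,0],91],
    [[-10.8,28,-3.4],[0,2.4,0],91],
    [[-10.7,28,-3.8],[0,2.4,0],91],
    [[-10.5,28,-4.3],[0,2.4,0],91],
    [[0,20,0],[0,0,0],91],
    [[0,0,0],[0,0,0],91]
  ]
}}

```text
time: 4.25
tool_pos: [390.8, -210.6, 66.1]
tcp_rot: [-1.577, -0.006, -0.072]
contact_force: [0.3, 0.8, 0.3]
grip_width: 91.1
```

Run:
```python
from h import *
np.set_printoptions(precision=2,suppress=True)
snap('wrist','w3.png')
plan([392.6,-205,25],-0.04,3,91)
```

```text
step mm 14.1 deg 0.63
[[[0.2,13.9,2.1],[0.15,-0.6,0.14],91],[[0.2,13.9,2.1],[0.15,-0.6,0.14],91],[[0.3,13.9,2.0],[0.15,-0.6,0.14],91]]
```

View pics/w3.png

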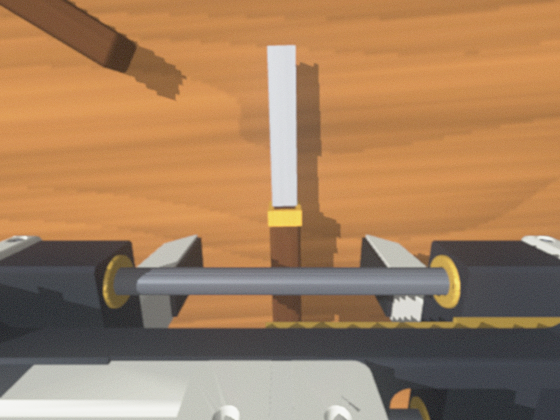

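The wrist crop shows pry A centred between the jaws (tip at (282,46), ferrule at (285,216)), with other pries only at the edges. It is the right tool, so I descend and grip it.

Request:
{"name": "send_rows", "arguments": {
  "moves": [
    [[0.2,15,1.5],[0.1,-0.5,0.1],91],
    [[0.2,15,1.5],[0.1,-0.5,0.1],91],
    [[0,9,0],[0,0,0],60],
    [[0,0,0],[0,0,0],40]
  ]
}}

```text
time: 4.8
tool_pos: [393.8, -209.6, 27.8]
tcp_rot: [-1.578, -0.008, -0.055]
contact_force: [-0.3, 0.2, 0.4]
grip_width: 75.6
```

Request:
{"name": "send_rows", "arguments": {
  "moves": [
    [[0,2.5,1.5],[0,0,0],10],
    [[0,0,0],[0,0,0],10],
    [[0,0,0],[0,0,0],10],
    [[0,0,0],[0,0,0],10],
    [[0,0,0],[0,0,0],10],
    [[0,0,0],[0,0,0],10]
  ]
}}

```text
time: 5.55
tool_pos: [394.7, -208.5, 26.4]
tcp_rot: [-1.579, -0.01, -0.055]
contact_force: [1.0, 0.3, -1.1]
grip_width: 19.9
```

Run:
```python
from h import *
np.set_printoptions(precision=2,suppress=True)
c={n:cam(n) for n in('top','scene')}
meas={}
for n in c:
    im=cv2.imread(f'pics/{n}0.png'); hsv=cv2.cvtColor(im,cv2.COLOR_BGR2HSV)
    m=cv2.inRange(hsv,(4,215,110),(16,255,255))
    x0,y0,x1,y1=(150,140,250,240) if n=='top' else (290,125,385,215)
    mm=np.zeros_like(m); mm[y0:y1,x0:x1]=m[y0:y1,x0:x1]
    mm=cv2.morphologyEx(mm,cv2.MORPH_CLOSE,np.ones((5,5)))
    cs,_=cv2.findContours(mm,cv2.RETR_EXTERNAL,cv2.CHAIN_APPROX_NONE); k=max(cs,key=cv2.contourArea)
    h=cv2.convexHull(k); meas[n]=h; print(n,cv2.contourArea(k),cv2.minAreaRect(k))
    q=cv2.approxPolyDP(h,6,True)[:,0]; print(q.tolist())
    meas[n]=k[:,0].astype(np.float32)
# fit: guard top quad at z=105 contour distance
def corners(v,z=105):
    x,y,a=v; Rm=np.array([[np.cos(a),-np.sin(a)],[np.sin(a),np.cos(a)]])
    w=np.array([[85,90],[85,-90],[-85,-90],[-85,90]])@Rm.T+[x,y]
    return np.c_[w,np.full(4,z)]
def res(v,ns):
    r=[]
    for n in ns:
        q=proj(c[n],corners(v)).astype(np.float32).reshape(-1,1,2)
        r+= [cv2.pointPolygonTest(q,(float(p[0]),float(p[1])),True) for p in meas[n]]
    return np.array(r)
for ns in (['top'],['scene'],['top','scene']):
    s=least_squares(res,[526,184,.157],args=(ns,),loss='soft_l1',diff_step=1e-4)
    print(ns,s.x,np.sqrt(np.mean(s.fun**2)), [proj(c[n],corners(s.x)).round(1).tolist() for n in ns])
print(obs()['time'])
```

```text
Traceback (most recent call last):
ValueError: max() iterable argument is empty
```

```bash
cat > fit.py <<'E'
from h import *
np.set_printoptions(precision=2,suppress=True)
c={n:cam(n) for n in('top','scene')}
meas={}
for n in c:
    im=cv2.imread(f'pics/{n}0.png'); hsv=cv2.cvtColor(im,cv2.COLOR_BGR2HSV)
    if n=='top': print(im[180,215],hsv[180,215],hsv[180,185])
    else: print(hsv[175,330],hsv[160,350],hsv[205,240])
    m=cv2.inRange(hsv,(3,190,130),(16,255,255)) if n=='scene' else cv2.inRange(hsv,(3,185,130),(16,255,255))
    x0,y0,x1,y1=(150,140,250,240) if n=='top' else (290,125,385,215)
    mm=np.zeros_like(m); mm[y0:y1,x0:x1]=m[y0:y1,x0:x1]
    mm=cv2.morphologyEx(mm,cv2.MORPH_CLOSE,np.ones((3,3)))
    cs,_=cv2.findContours(mm,cv2.RETR_EXTERNAL,cv2.CHAIN_APPROX_NONE); k=max(cs,key=cv2.contourArea)
    print(n,cv2.contourArea(k),cv2.minAreaRect(k))
    print(cv2.approxPolyDP(cv2.convexHull(k),4,True)[:,0].tolist())
    meas[n]=k[:,0].astype(np.float32)
def corners(v,z=105):
    x,y,a=v; Rm=np.array([[np.cos(a),-np.sin(a)],[np.sin(a),np.cos(a)]])
    w=np.array([[85,90],[85,-90],[-85,-90],[-85,90]])@Rm.T+[x,y]
    return np.c_[w,np.full(4,z)]
def res(v,ns):
    r=[]
    for n in ns:
        q=proj(c[n],corners(v)).astype(np.float32).reshape(-1,1,2)
        r+= [cv2.pointPolygonTest(q,(float(p[0]),float(p[1])),True) for p in meas[n]]
    return np.array(r)
for ns in (['top'],['scene'],['top','scene']):
    s=least_squares(res,[526,184,.157],args=(ns,),loss='soft_l1',diff_step=1e-4)
    print(ns,s.x,np.sqrt(np.mean(s.fun**2)), [proj(c[n],corners(s.x)).round(1).tolist() for n in ns])
E
python3 fit.py
```

```text
[ 79 161 253] [ 14 175 253] [ 10 196 195]
top 1282.0 ((199.03997802734375, 187.27999877929688), (39.59798049926758, 53.174434661865234), 81.8698959350586)
[[222, 165], [226, 195], [212, 205], [193, 206], [174, 197], [171, 172]]
[ 14 255 231] [ 14 255 150] [ 14 173 164]
scene 1853.0 ((336.7309265136719, 159.13616943359375), (58.3397331237793, 39.84954833984375), 22.932100296020508)
[[327, 135], [371, 152], [348, 185], [303, 166]]
['top'] [521.33 182.2    0.08] 8.091916161569875 [[[170.5, 170.5], [224.3, 167.0], [227.2, 217.7], [172.8, 221.3]]]
['scene'] [522.07 176.13   0.16] 0.47833985575412713 [[[371.4, 152.1], [348.3, 185.3], [301.5, 165.6], [326.8, 135.1]]]
['top', 'scene'] [521.61 177.4    0.13] 6.420962007753022 [[[170.6, 172.1], [224.2, 165.6], [229.9, 216.0], [175.8, 222.6]], [[372.0, 152.6], [347.2, 185.2], [301.3, 164.6], [328.0, 134.7]]]
```

```bash
sed -i 's/cv2.inRange(hsv,(3,185,130),(16,255,255))/cv2.inRange(hsv,(3,160,150),(16,255,255))/; s/if n==.top.: print.*/if n=="top": print([hsv[y,x].tolist() for x,y in ((185,212),(250,200),(215,225),(250,170))])/' fit.py; python3 fit.py
```

```text
[[14, 176, 252], [13, 144, 190], [12, 146, 194], [13, 147, 193]]
top 2596.5 ((199.76588439941406, 192.72830200195312), (50.93915557861328, 55.12073516845703), 81.25383758544922)
[[222, 164], [229, 213], [177, 222], [170, 172]]
[ 14 255 231] [ 14 255 150] [ 14 173 164]
scene 1853.0 ((336.7309265136719, 159.13616943359375), (58.3397331237793, 39.84954833984375), 22.932100296020508)
[[327, 135], [371, 152], [348, 185], [303, 166]]
['top'] [527.62 178.21   0.17] 0.8325357281607818 [[[169.7, 171.3], [223.1, 163.1], [230.4, 213.2], [176.6, 221.5]]]
['scene'] [522.07 176.13   0.16] 0.47833985575412713 [[[371.4, 152.1], [348.3, 185.3], [301.5, 165.6], [326.8, 135.1]]]
['top', 'scene'] [525.34 177.35   0.16] 0.8985273978941511 [[[170.0, 171.8], [223.4, 163.9], [230.6, 214.0], [176.7, 222.1]], [[372.5, 152.4], [349.3, 185.6], [302.5, 165.8], [327.8, 135.3]]]
```

Run:
```python
from h import *
plan([561.5,-47,150],-1.411,11,10)
```

```text
step mm 23.9 deg 7.06
[[[14.4,-11.2,15.4],[0.0,7.06,0.07],10],[[12.4,-11.2,17.1],[0.0,7.06,0.07],10],[[10.2,-11.3,18.5],[0.0,7.06,0.07],10],[[7.9,-11.3,19.6],[0.0,7.06,0.07],10],[[5.4,-11.3,20.4],[0.0,7.06,0.07],10],[[2.8,-11.3,20.9],[0.0,7.06,0.07],10],[[0.2,-11.3,21.1],[0.0,7.06,0.07],10],[[-2.4,-11.3,20.9],[0.0,7.06,0.07],10],[[-5.0,-11.3,20.5],[0.0,7.06,0.07],10],[[-7.5,-11.3,19.7],[0.0,7.06,0.07],10],[[-9.8,-11.3,18.7],[0.0,7.06,0.07],10]]
```

Request:
{"name": "send_rows", "arguments": {
  "moves": [
    [[0,-20,0],[0,0,0],10],
    [[0,-35,0],[0,0,0],10],
    [[0,-35,0],[0,0,0],10],
    [[0,-30,0],[0,0,0],10],
    [[14.4,0,15.4],[0,7.06,0.07],10],
    [[12.4,0,17.1],[0,7.06,0.07],10],
    [[10.2,0,18.5],[0,7.06,0.07],10],
    [[7.9,0,19.6],[0,7.06,0.07],10],
    [[5.4,0,20.4],[0,7.06,0.07],10],
    [[2.8,0,20.9],[0,7.06,0.07],10],
    [[0.2,0,21.1],[0,7.06,0.07],10],
    [[-2.4,0,20.9],[0,7.06,0.07],10],
    [[-5,0,20.5],[0,7.06,0.07],10],
    [[-7.5,0,19.7],[0,7.06,0.07],10],
    [[-9.8,0,18.7],[0,7.06,0.07],10],
    [[0,0,0],[0,0,0],10]
  ]
}}

```text
time: 7.55
tool_pos: [566.2, -43.9, 147.1]
tcp_rot: [-1.577, 0.003, -1.456]
contact_force: [0.2, -0.1, -0.7]
grip_width: 19.9
```

Run:
```python
from h import *
np.set_printoptions(precision=2,suppress=True)
c=cam('wrist');snap('wrist','w4.png')
for th,z in (('pry_tip',0),('pry_notch',95),('guard_edge',100)):
  for q in spot_point('wrist',th)[:3]: print(th,q['point'],q['conf'],back(c,q['point'],z))
for n in('scene','top'):
  c=cam(n); snap(n,n+'4.png',(220,100,420,250) if n=='scene' else (150,120,350,270),4)
  for th,z in (('pry_tip',137),('pry_notch',95),('guard_edge',100)):
    for q in spot_point(n,th)[:5]: print(n,th,q['point'],q['conf'],back(c,q['point'],z))
plan([561.5,-47,107.5],-1.411,3,10)
```

```text
pry_tip [281.5, 12.0] 0.87 [547.13 118.67   0.  ]
pry_tip [280.9, 295.3] 0.74 [ 577.21 -147.77    0.  ]
pry_notch [259.0, 3.5] 0.72 [538.22  91.03  95.  ]
guard_edge [257.8, 7.0] 0.77 [538.28  87.64 100.  ]
scene pry_tip [168.7, 278.4] 0.91 [ 474.56 -497.38  137.  ]
scene pry_tip [103.0, 365.4] 0.78 [ 538.03 -738.    137.  ]
scene pry_tip [118.9, 232.1] 0.59 [ 251.88 -493.87  137.  ]
scene pry_notch [326.7, 178.3] 0.86 [545.44  89.48  95.  ]
scene guard_edge [325.1, 174.6] 0.58 [534.06  95.33 100.  ]
top pry_tip [462.6, 212.3] 0.88 [ 467.77 -683.25  137.  ]
top pry_tip [387.2, 230.0] 0.68 [ 407.57 -436.94  137.  ]
top pry_tip [388.3, 301.5] 0.67 [ 179.26 -438.38  137.  ]
top pry_tip [230.6, 182.7] 0.47 [556.14  73.14 137.  ]
top pry_notch [227.6, 186.6] 0.72 [548.55  87.88  95.  ]
top guard_edge [226.2, 190.9] 0.8 [533.39  91.63 100.  ]
step mm 13.5 deg 0.91
[[[0.6,13.4,-1.4],[0.11,-0.9,-0.06],10],[[0.5,13.4,-1.5],[0.11,-0.9,-0.06],10],[[0.5,13.4,-1.5],[0.11,-0.9,-0.06],10]]
```

View pics/w4.png

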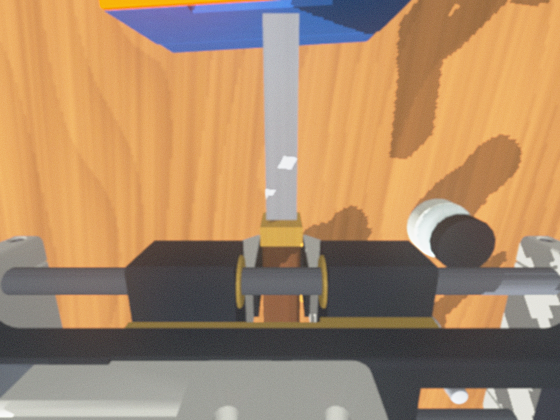

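View pics/scene4.png

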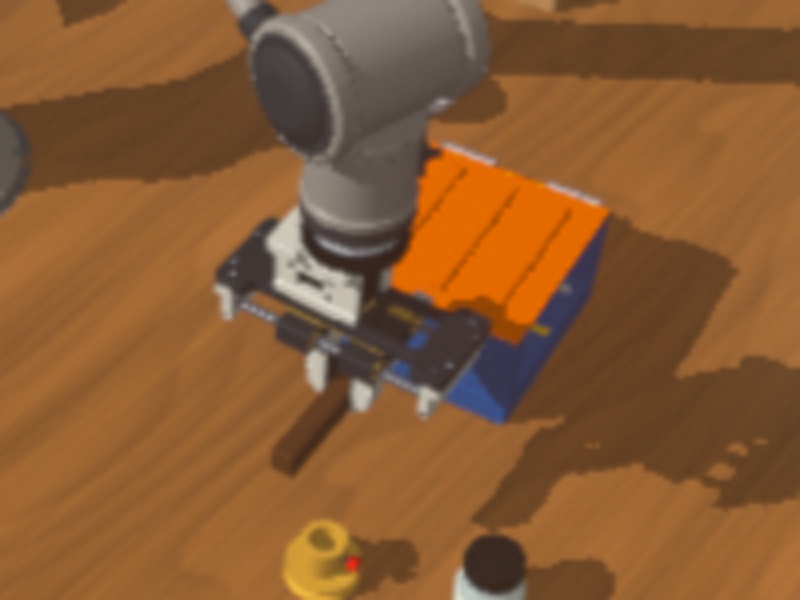

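Run:
```python
from h import *
np.set_printoptions(precision=2,suppress=True)
c=cam('wrist'); o=obs()
z=o['tool_pos'][2]-14.4+1.5
t=back(c,(281.5,13),z); print(t,toolR().inv().apply(t-o['tool_pos']), o['time'])
im=cv2.imread('pics/w4.png'); cv2.imwrite('pics/w4c.png',cv2.resize(im[0:60,90:440],None,fx=2.2,fy=4))
```

```text
[552.54  74.42 134.79] [-119.98   13.24    0.27] 8.15
```

View pics/w4c.png

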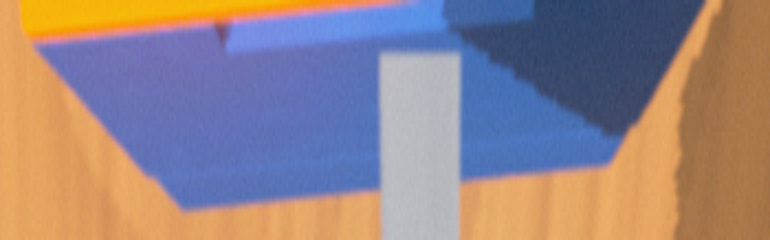

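Run:
```python
from h import *
np.set_printoptions(precision=2,suppress=True)
c=cam('wrist')
a=back(c,(90+228/2.2,52/4),90);b=back(c,(90+533/2.2,20/4),90);print(a,b,(a+b)/2,np.linalg.norm(a-b),np.arctan2(b[1]-a[1],b[0]-a[0]))
# box bottom corners z=0 and guard edge left corner (z 100)
p=back(c,(90+182/2.2,211/4),0);q=back(c,(90+612/2.2,165/4),0);print(p,q,(p+q)/2,np.linalg.norm(p-q),np.arctan2(q[1]-p[1],q[0]-p[0]))
plan([561,-50,108.2],-1.411,3,10)
```

```text
[500.52  83.01  90.  ] [579.06  95.81  90.  ] [539.79  89.41  90.  ] 79.578699745527 0.16150970202998244
[456.6   76.41   0.  ] [623.48 104.13   0.  ] [540.04  90.27   0.  ] 169.1737802258837 0.16462501826465098
step mm 13.4 deg 0.91
[[[1.6,13.2,-1.7],[0.11,-0.9,-0.06],10],[[1.5,13.2,-1.8],[0.11,-0.9,-0.06],10],[[1.5,13.2,-1.8],[0.11,-0.9,-0.06],10]]
```

Request:
{"name": "send_rows", "arguments": {
  "moves": [
    [[2.2,13.2,-1.2],[0.11,-0.9,-0.06],10],
    [[2.2,13.2,-1],[0.11,-0.9,-0.06],10],
    [[2.2,12,-1],[0.11,-0.9,-0.06],10],
    [[0,0,0],[0,0,0],10]
  ]
}}

```text
time: 8.65
tool_pos: [562.3, -52.2, 105.5]
tcp_rot: [-1.573, 0.0, -1.408]
contact_force: [-0.5, 0.7, -0.3]
grip_width: 19.6
```

Run:
```python
from h import *
np.set_printoptions(precision=2,suppress=True)
snap('scene','s5.png',(260,130,380,220),6)
plan([563.3,-52.3,108.3],-1.408,1,10)
plan(np.array([563.3,-52.3,108.3])+ 55*np.array([-.1623,.9867,0]),-1.408,3,10)
```

```text
step mm 2.3 deg 0.04
[[[0.2,-2.2,0.6],[0.04,0.01,-0.0],10]]
step mm 18.3 deg 0.01
[[[-18.3,-0.7,0.2],[0.01,0.0,-0.0],10],[[-18.3,-0.7,0.2],[0.01,0.0,-0.0],10],[[-18.3,-0.7,0.2],[0.01,0.0,-0.0],10]]
```

View pics/s5.png

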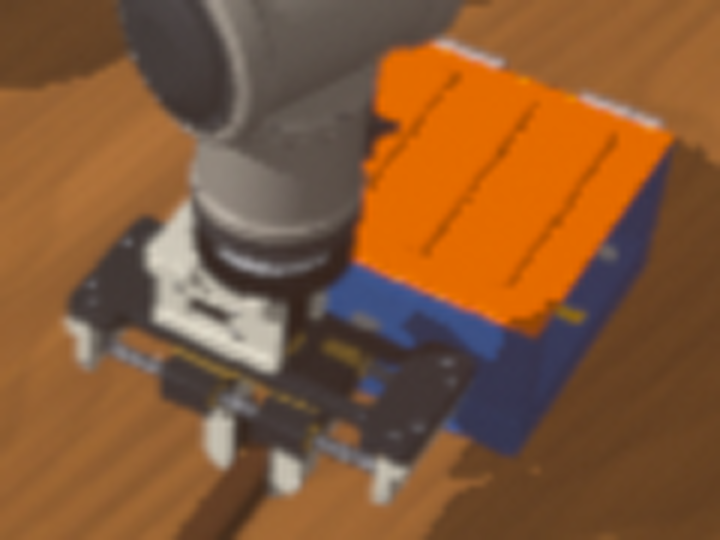

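Request:
{"name": "send_rows", "arguments": {
  "moves": [
    [[0,-2.4,0.4],[0,0,0],10],
    [[-12,0,0],[0,0,0],10],
    [[-14,0,0],[0,0,0],10],
    [[-14,0,0],[0,0,0],10],
    [[-14,0,0],[0,0,0],10],
    [[0,0,0],[0,0,0],10]
  ]
}}

```text
time: 9.45
tool_pos: [554.4, 6.1, 110.1]
tcp_rot: [-1.569, -0.0, -1.406]
contact_force: [-0.3, 0.3, -1.3]
grip_width: 19.5
```

Run:
```python
from h import *
np.set_printoptions(precision=2,suppress=True)
snap('wrist','w6.png',(150,0,430,130),2.8)
o=obs();print(o['tool_pos'],o['contact_force'],o['moment'])
```

```text
[554.52   5.58 110.07] [ 0.31  0.82 -0.47] [-0.02 -0.12 -0.  ]
```

View pics/w6.png

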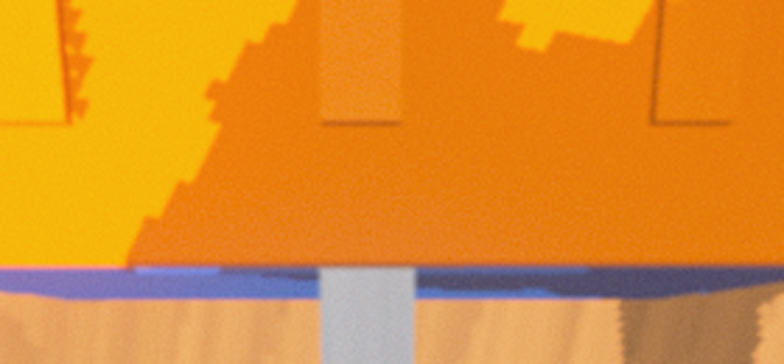

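Request:
{"name": "send_rows", "arguments": {
  "moves": [
    [[0,-5,0],[0,0,0],10],
    [[-1.6,-20,0],[0,0,0],10],
    [[-4.9,-21.5,0],[0,0,0],10],
    [[-8.1,-20.5,0],[0,0,0],10],
    [[0,0,0],[0,0,0],10]
  ]
}}

```text
time: 10.12
tool_pos: [551.9, 17.9, 178.5]
tcp_rot: [-1.571, -0.001, -1.409]
contact_force: [0.8, 0.4, -1.2]
grip_width: 19.9
```

```bash
cat >> h.py <<'E'
H=np.array([525.3,178.6]); A=0.163
def toH(p):
    d=np.array(p[:2])-H; return np.array([np.cos(A)*d[0]+np.sin(A)*d[1],-np.sin(A)*d[0]+np.cos(A)*d[1]])
def fromH(x,y): return H+np.array([np.cos(A)*x-np.sin(A)*y,np.sin(A)*x+np.cos(A)*y])
E
python3 - <<'E'
from h import *
np.set_printoptions(precision=2,suppress=True)
snap('wrist','w7.png',(0,0,560,240),1.4); snap('scene','s7.png',(240,80,400,220),5)
o=obs();print(o['tool_pos'],toH(o['tool_pos']),o['contact_force'],o['moment'])
E
```

```text
[551.07  17.66 176.81] [  -0.69 -162.99] [-0.4  -0.21 -1.01] [ 0.04 -0.14 -0.01]
```

View pics/w7.png

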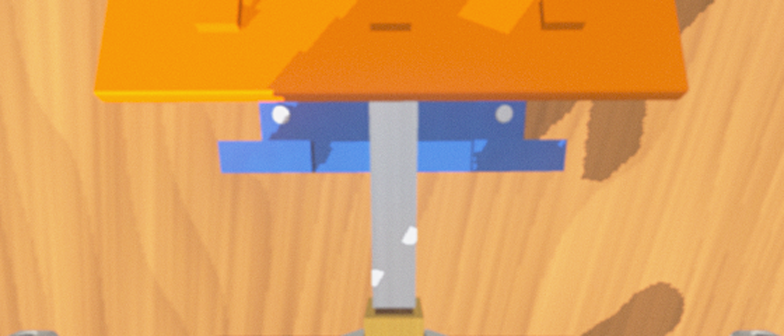

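View pics/s7.png

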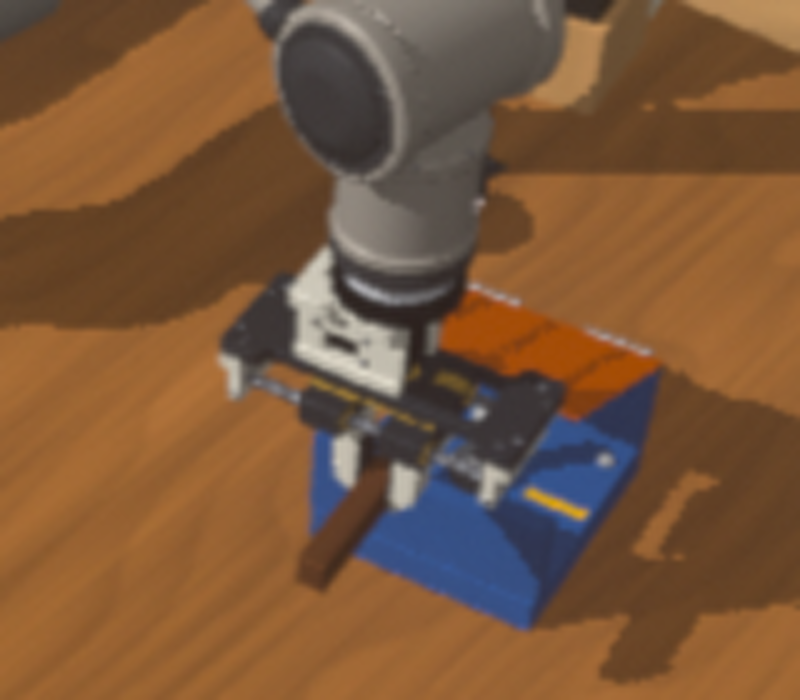

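Request:
{"name": "send_rows", "arguments": {
  "moves": [
    [[-11.2,-19.3,0],[0,0,0],10],
    [[-13.9,-17.4,0],[0,0,0],10],
    [[-16.4,-15.2,0],[0,0,0],10],
    [[-18.5,-12.5,0],[0,0,0],10],
    [[-20.1,-9.6,0],[0,0,0],10],
    [[-21.4,-6.5,0],[0,0,0],10],
    [[-20,-3.2,0],[0,0,0],10],
    [[0,0,0],[0,0,0],10]
  ]
}}

```text
time: 11.22
tool_pos: [529.4, 141.4, 258.6]
tcp_rot: [-1.584, -0.001, -1.412]
contact_force: [-0.3, -0.1, -1.3]
grip_width: 20.1
```

Run:
```python
from h import *
np.set_printoptions(precision=2,suppress=True)
snap('wrist','w8.png',(0,0,560,240),1.4); snap('scene','s8.png',(240,80,400,220),5)
o=obs();print(o['tool_pos'],toH(o['tool_pos']),o['contact_force'],o['moment'])
```

```text
[529.66 140.   258.24] [ -1.96 -38.8 ] [-0.36  0.72 -1.08] [ 0.   -0.13  0.03]
```

View pics/w8.png

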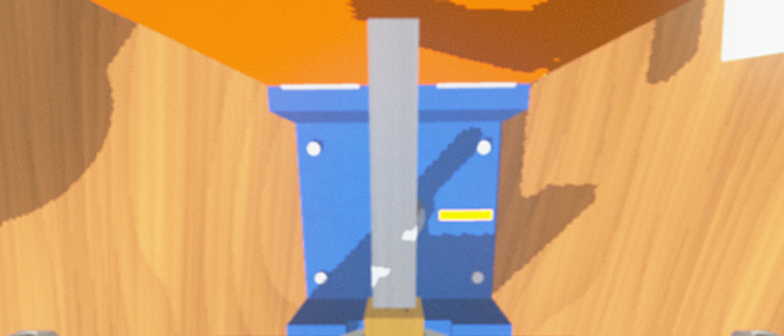

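View pics/s8.png

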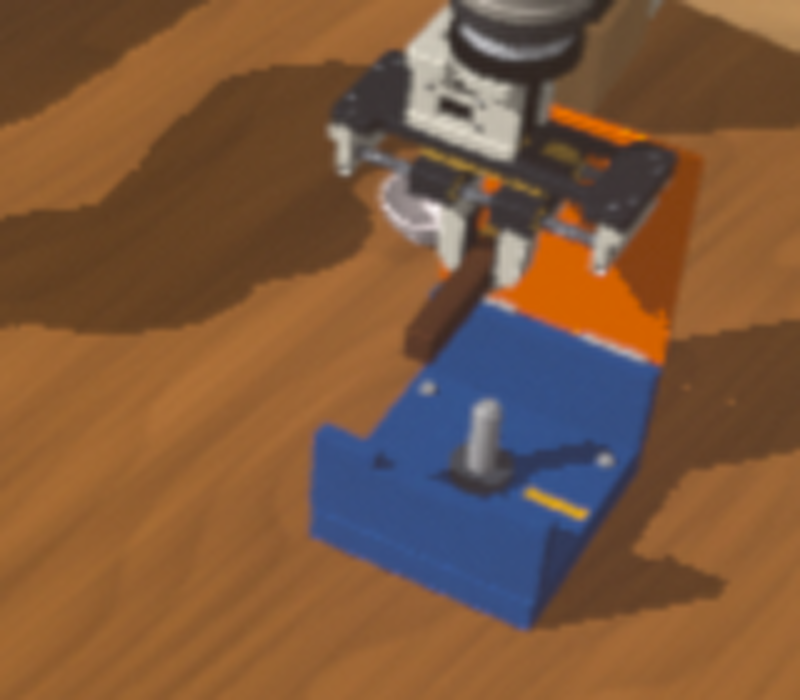

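Request:
{"name": "send_rows", "arguments": {
  "moves": [
    [[-20,0,0],[0,0,0],10],
    [[-20,3,0],[0,0,0],10],
    [[-16,4,0],[0,0,0],10],
    [[-10,3,0],[0,0,0],10],
    [[0,0,0],[0,0,0],10]
  ]
}}

```text
time: 11.95
tool_pos: [518.3, 208.6, 246.5]
tcp_rot: [-1.586, -0.001, -1.414]
contact_force: [1.1, 0.0, -1.2]
grip_width: 20.0
```

Run:
```python
from h import *
np.set_printoptions(precision=2,suppress=True)
snap('wrist','w9.png',(0,0,560,240),1.4)
o=obs();print(o['tool_pos'],toH(o['tool_pos']),o['contact_force'],o['moment'])
```

```text
[518.41 208.18 246.62] [-2.   30.31] [-0.09  0.24 -1.23] [-0.03 -0.13  0.02]
```

View pics/w9.png

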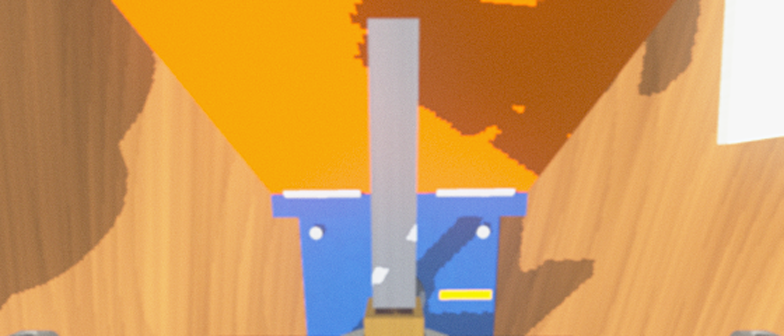

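Run:
```python
from h import *
o=obs(); 
# after retreat of 120 mm along tool +x
p=np.array(o['tool_pos'])+toolR().apply([120,0,0]); print(p)
import h
class B: 
    @staticmethod
    def get_obs(): return {'tool_pos':p,'tcp_rot':o['tcp_rot']}
h.bot=B
plan([394.7,-208.5,60],-0.055,12,10)
```

```text
[537.05988197  89.64070833 246.79321432]
step mm 31.6 deg 6.49
[[[22.7,15.8,-15.3],[0.07,-6.49,-0.04],10],[[20.8,15.8,-17.8],[0.07,-6.49,-0.04],10],[[18.6,15.8,-20.1],[0.07,-6.49,-0.04],10],[[16.2,15.8,-22.1],[0.07,-6.49,-0.04],10],[[13.6,15.8,-23.8],[0.07,-6.49,-0.04],10],[[10.8,15.8,-25.2],[0.07,-6.49,-0.04],10],[[7.9,15.8,-26.3],[0.07,-6.49,-0.04],10],[[4.9,15.7,-27.0],[0.07,-6.49,-0.04],10],[[1.8,15.7,-27.4],[0.07,-6.49,-0.04],10],[[-1.4,15.7,-27.4],[0.07,-6.49,-0.04],10],[[-4.5,15.6,-27.1],[0.07,-6.49,-0.04],10],[[-7.5,15.6,-26.5],[0.07,-6.49,-0.04],10]]
```

Request:
{"name": "send_rows", "arguments": {
  "moves": [
    [[40,0,0],[0,0,0],10],
    [[40,0,0],[0,0,0],10],
    [[40,0,0],[0,0,0],10],
    [[22.7,8,-15.3],[0.07,-6.49,0],10],
    [[20.8,8,-17.8],[0.07,-6.49,0],10],
    [[18.6,8,-20.1],[0.07,-6.49,0],10],
    [[16.2,8,-22.1],[0.07,-6.49,0],10],
    [[13.6,8,-23.8],[0.07,-6.49,0],10],
    [[10.8,8,-25.2],[0.07,-6.49,0],10],
    [[7.9,21,-26.3],[0.07,-6.49,0],10],
    [[4.9,21,-27],[0.07,-6.49,0],10],
    [[1.8,21,-27.4],[0.07,-6.49,0],10],
    [[-1.4,21,-27.4],[0.07,-6.49,0],10],
    [[-4.5,21,-27.1],[0.07,-6.49,0],10],
    [[-7.5,21,-24],[0.07,-5,0],10],
    [[0,0,0],[0,0,0],10]
  ]
}}

```text
time: 14.0
tool_pos: [400.0, -227.3, 72.5]
tcp_rot: [-1.567, -0.008, -0.046]
contact_force: [-0.7, 0.5, -0.2]
grip_width: 19.7
```

Run:
```python
from h import *
np.set_printoptions(precision=2,suppress=True)
snap('scene','s10.png',(140,60,400,280),3); snap('top','t10.png',(150,130,350,280),3.9)
plan([394.7,-208.5,29.4],-0.055,3,10)
```

```text
step mm 16.1 deg 0.26
[[[-2.6,14.8,5.9],[-0.05,0.18,0.19],10],[[-2.6,14.8,5.9],[-0.05,0.18,0.19],10],[[-2.5,14.8,5.9],[-0.05,0.18,0.19],10]]
```

View pics/s10.png

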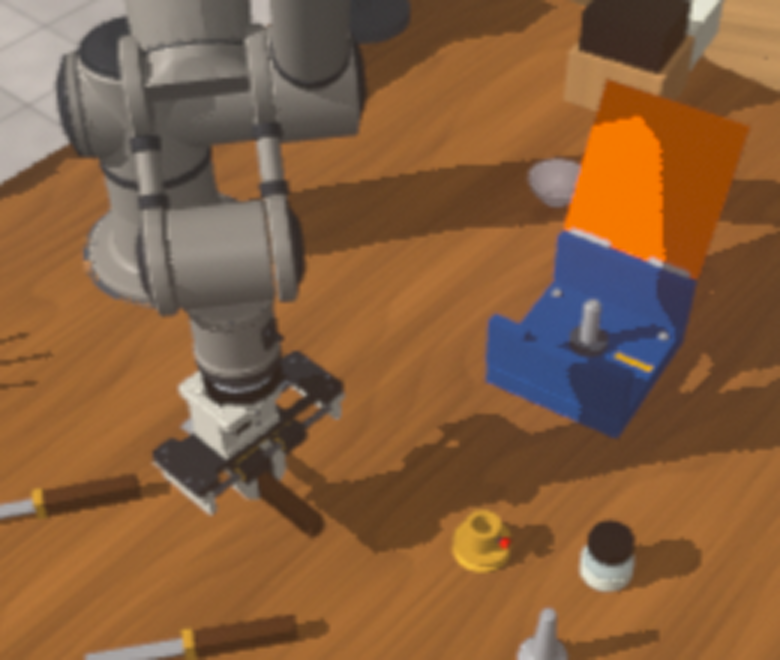

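View pics/t10.png

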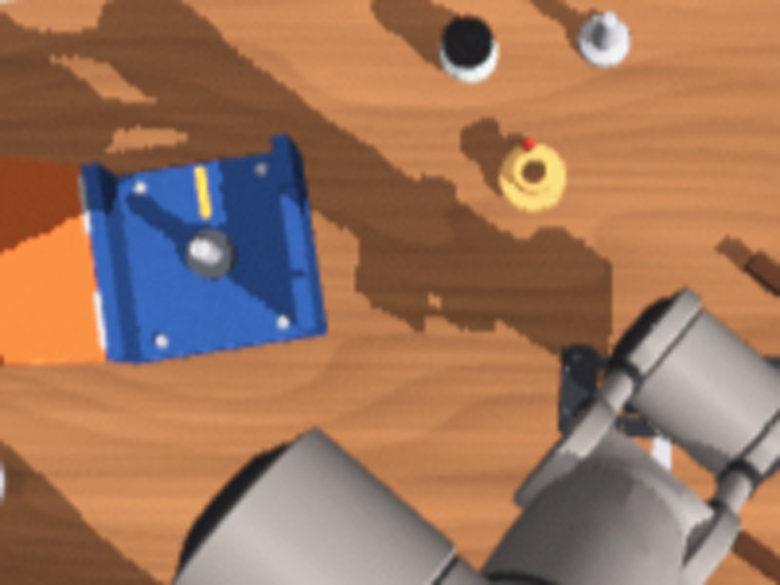

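The guard stands open past upright (scene crop around (655,180)), and the shaft and stripe are exposed. Next I lower the pry.

Request:
{"name": "send_rows", "arguments": {
  "moves": [
    [[-2.6,15,5.9],[0,0,0.2],10],
    [[-2.6,15,5.9],[0,0,0.2],10],
    [[0,9,4],[0,0,0.1],10],
    [[0,4,0],[0,0,0],10],
    [[0,0,0],[0,0,0],10]
  ]
}}

```text
time: 14.72
tool_pos: [401.3, -209.1, 33.9]
tcp_rot: [-1.573, -0.009, -0.047]
contact_force: [0.5, 0.5, -1.7]
grip_width: 19.6
```

Request:
{"name": "send_rows", "arguments": {
  "moves": [
    [[0,5,0],[0,0,0],10],
    [[0,3,0],[0,0,0],10],
    [[0,1,0],[0,0,0],10]
  ]
}}

```text
time: 15.1
tool_pos: [402.1, -209.7, 26.2]
tcp_rot: [-1.574, -0.011, -0.047]
contact_force: [-5.1, 4.7, 25.6]
grip_width: 19.4
```

Request:
{"name": "send_rows", "arguments": {
  "moves": [
    [[0,-0.5,0],[0,0,0],60],
    [[0,0,0],[0,0,0],60],
    [[0,0,0],[0,0,0],60],
    [[0,-30,0],[0,0,0],85],
    [[0,-50,0],[0,0,0],85],
    [[0,-50,0],[0,0,0],85],
    [[0,0,0],[0,0,0],85]
  ]
}}

```text
time: 15.98
tool_pos: [400.6, -209.7, 159.7]
tcp_rot: [-1.573, -0.009, -0.048]
contact_force: [0.2, -0.3, -0.5]
grip_width: 83.0
```

Run:
```python
from h import *
np.set_printoptions(precision=2,suppress=True)
snap('wrist','w11.png')
o=obs(); print(o['joint_positions'],o['time'])
c=cam('top')
for n in('top','scene'):
  snap(n,n+'11.png'); c=cam(n)
  for th,z in (('shaft_top',95),('shaft',41),('pulley',0),('pulley_screw',30)):
    for q in spot_point(n,th)[:2]: print(n,th,q['point'],q['conf'],back(c,q['point'],z))
```

```text
[-0.65  0.31  1.86  0.    0.97 -2.18] 16.025
top shaft_top [229.6, 183.8] 0.6 [558.1   81.36  95.  ]
top shaft_top [202.1, 193.9] 0.59 [522.93 172.76  95.  ]Traceback (most recent call last):
  File "<stdin>", line 9, in <module>
ValueError: it knows: bowl, guard_edge, guard_hinge, housing, jar, mandrel, pry, pry_notch, pry_tip, pulley, pulley_screw, shaft_top
```

View pics/w11.png

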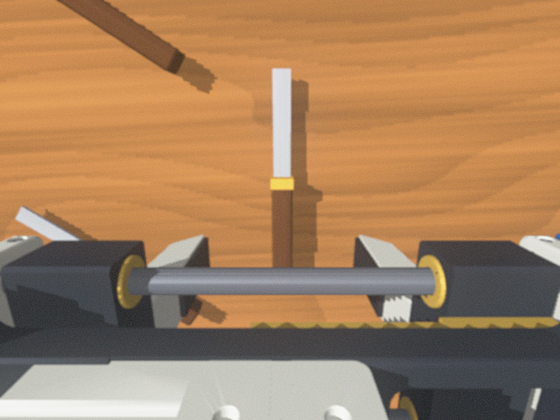

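Run:
```python
from h import *
plan([568,157,245],-0.4,10,60)
```

```text
step mm 41.2 deg 2.02
[[[15.2,-8.8,37.3],[-0.02,2.02,0.01],60],[[13.9,-8.8,37.8],[-0.02,2.02,0.01],60],[[12.5,-8.8,38.3],[-0.02,2.02,0.01],60],[[11.2,-8.9,38.7],[-0.02,2.02,0.01],60],[[9.8,-8.9,39.1],[-0.02,2.02,0.01],60],[[8.4,-8.9,39.4],[-0.02,2.02,0.01],60],[[7.0,-8.9,39.6],[-0.02,2.02,0.01],60],[[5.6,-8.9,39.9],[-0.02,2.02,0.01],60],[[4.2,-8.9,40.0],[-0.02,2.02,0.01],60],[[2.8,-8.9,40.2],[-0.02,2.02,0.01],60]]
```

Request:
{"name": "send_rows", "arguments": {
  "moves": [
    [[15.2,-15,37.3],[0,2,0],60],
    [[13.9,-15,37.8],[0,2,0],60],
    [[12.5,-15,38.3],[0,2,0],60],
    [[11.2,-12,38.7],[0,2,0],60],
    [[9.8,-9,39.1],[0,2,0],60],
    [[8.4,-9,39.4],[0,2,0],60],
    [[7,-9,39.6],[0,2,0],60],
    [[5.6,-5,39.9],[0,2,0],60],
    [[4.2,0,36],[0,2,0],60],
    [[2.8,0,30],[0,2,0],60],
    [[0,0,0],[0,0,0],60]
  ]
}}

```text
time: 17.5
tool_pos: [564.0, 154.6, 225.0]
tcp_rot: [-1.578, 0.037, -0.412]
contact_force: [-0.8, -0.5, 0.3]
grip_width: 59.8
```

Run:
```python
from h import *
np.set_printoptions(precision=2,suppress=True)
snap('wrist','w12.png'); c=cam('wrist')
for q in spot_point('wrist','shaft_top')[:2]: print(q['point'],q['conf'],back(c,q['point'],95))
print(proj(c,[*H,95.]))
```

```text
[285.5, 158.0] 0.68 [521.86 176.45  95.  ]
[[289.23 160.59]]
```

View pics/w12.png

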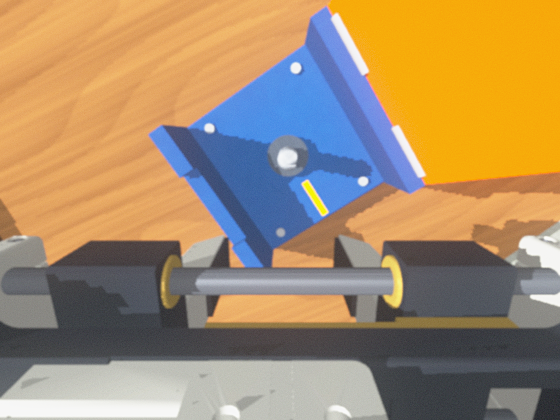

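Run:
```python
import cv2
im=cv2.imread('pics/w12.png'); cv2.imwrite('pics/w12c.png',cv2.resize(im[125:190,250:330],None,fx=9,fy=9,interpolation=cv2.INTER_CUBIC))
```

```text
(no output)
```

View pics/w12c.png

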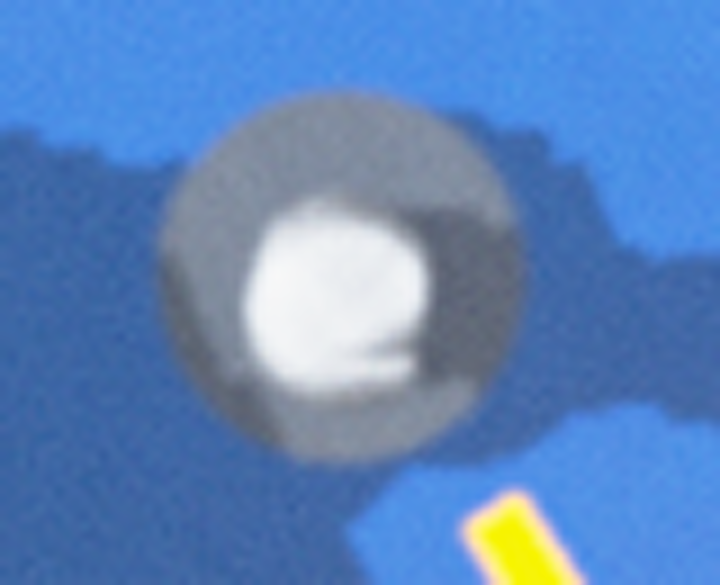

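Run:
```python
from h import *
plan([572,158,142],-0.41,4,60)
```

```text
step mm 21.0 deg 0.54
[[[2.2,20.8,2.2],[0.11,-0.05,-0.53],60],[[2.0,20.8,2.2],[0.11,-0.05,-0.53],60],[[1.8,20.9,2.1],[0.11,-0.05,-0.53],60],[[1.6,20.9,2.1],[0.11,-0.05,-0.53],60]]
```

Request:
{"name": "send_rows", "arguments": {
  "moves": [
    [[2.2,20.8,2.2],[0.1,0,-0.5],60],
    [[2,20.8,2.2],[0.1,0,-0.5],60],
    [[1.8,20,2.1],[0.1,0,-0.5],60],
    [[1.6,18,2.1],[0.1,0,-0.5],60],
    [[0,0,0],[0,0,0],60]
  ]
}}

```text
time: 18.23
tool_pos: [569.6, 151.7, 141.3]
tcp_rot: [-1.575, 0.005, -0.418]
contact_force: [-1.1, -1.0, 0.5]
grip_width: 60.2
```

Run:
```python
from h import *
np.set_printoptions(precision=2,suppress=True)
o=obs();print(o['tcp_rot'])
im=snap('wrist','w13.png'); c=cam('wrist')
np.save('c13.npy',np.array([*c],dtype=object),allow_pickle=True)
for q in spot_point('wrist','shaft_top')[:2]: print(q['point'],q['conf'],back(c,q['point'],95))
p=proj(c,[*H,95.])[0];print(p)
x,y=p.astype(int); cr=im[max(0,y-45):y+45,x-60:x+60]; cv2.imwrite('pics/w13c.png',cv2.resize(cr,None,fx=6.5,fy=6.5,interpolation=cv2.INTER_CUBIC)); print(x-60,max(0,y-45))
```

```text
[-1.58  0.   -0.42]Traceback (most recent call last):
  File "<stdin>", line 5, in <module>
ValueError: could not broadcast input array from shape (3,3) into shape (3,)
```

View pics/w13.png

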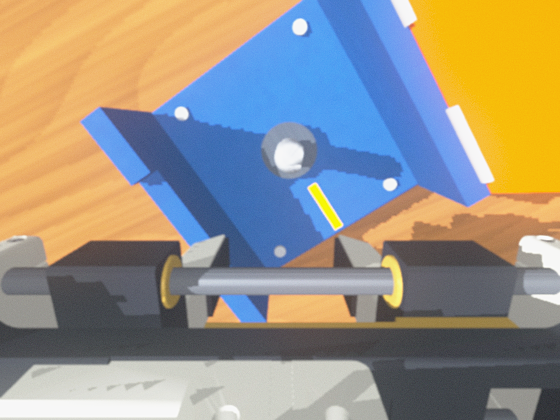

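Run:
```python
from h import *
np.set_printoptions(precision=2,suppress=True)
im=cv2.imread('pics/w13.png'); c=cam('wrist')
for q in spot_point('wrist','shaft_top')[:2]: print(q['point'],q['conf'],back(c,q['point'],95))
p=proj(c,[*H,95.])[0];print(p)
cr=im[115:190,250:330].astype(float); 
cr=np.clip((cr/255)**1.8*255,0,255).astype(np.uint8)
cv2.imwrite('pics/w13c.png',cv2.resize(cr,None,fx=8,fy=8,interpolation=cv2.INTER_CUBIC))
# predicted stripe direction & boss circle
print(proj(c,[[*fromH(0,0),41],[*fromH(22,0),41],[*fromH(-22,0),41],[*fromH(0,22),41],[*fromH(0,-22),41],[*fromH(10,0),95],[*fromH(0,10),95],[*fromH(85,0),31]]))
```

```text
[288.7, 155.7] 0.63 [523.8  178.67  95.  ]
[289.57 158.  ]
[[287.88 150.59]
 [302.76 173.78]
 [272.38 126.43]
 [311.65 134.86]
 [264.76 165.9 ]
 [298.32 171.58]
 [303.4  148.92]
 [340.02 231.26]]
```

View pics/w13c.png

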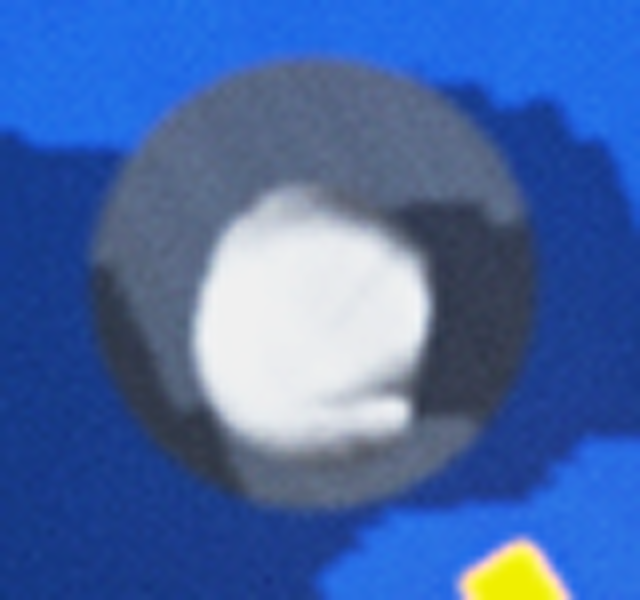

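Run:
```python
from h import *
im=cv2.imread('pics/w13.png'); c=cam('wrist')
cr=cv2.resize(im[130:180,265:315],None,fx=12,fy=12,interpolation=cv2.INTER_CUBIC).astype(float)
g=cr.mean(2); print(g.max())
a=np.clip((g-90)/(165)*255,0,255).astype(np.uint8)
b=np.clip((g-190)/(65)*255,0,255).astype(np.uint8)
for im_,phi in ((a,None),(b,None)):
    pass
out=np.hstack([a,b])
out=cv2.cvtColor(out,cv2.COLOR_GRAY2BGR)
t=np.linspace(0,2*np.pi,100)
for r,z,col in((7.5,95,(0,0,255)),(10,91,(0,255,0))):
    pts=proj(c,np.array([[*fromH(r*np.cos(q),r*np.sin(q)),z] for q in t])); 
    pts=((pts-[265,130]+.5)*12).astype(int); cv2.polylines(out,[pts],False,col,1)
cv2.imwrite('pics/w13d.png',cv2.resize(out,None,fx=.66,fy=.66))
```

```text
249.66666666666666
```

View pics/w13d.png

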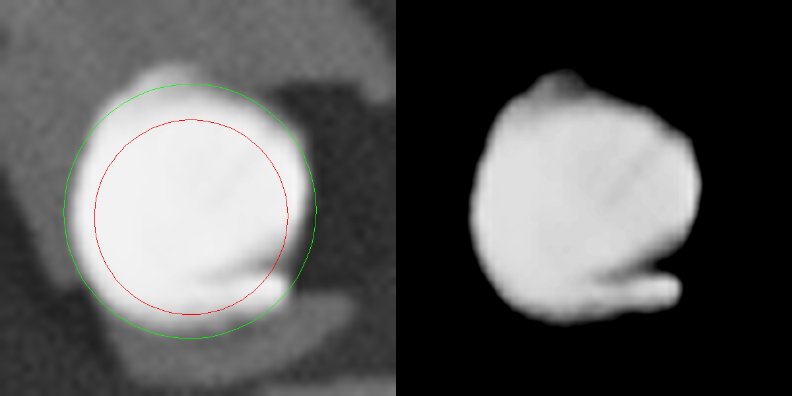

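Request:
{"name": "send_rows", "arguments": {
  "moves": [
    [[29,0,19],[0,0,0],60],
    [[29,0,19],[0,0,0],60],
    [[0,0,0],[0,0,0],60]
  ]
}}

```text
time: 18.7
tool_pos: [641.5, 162.3, 146.6]
tcp_rot: [-1.572, -0.001, -0.419]
contact_force: [-0.9, 0.2, -0.1]
grip_width: 60.3
```

Run:
```python
from h import *
np.set_printoptions(precision=2,suppress=True)
im=snap('wrist','w14.png'); c=cam('wrist')
p=proj(c,[[*H,95.],[*H,41.]]);print(p, -c[1].T@c[2])
x,y=p.mean(0).astype(int); y0=max(0,y-40); x0=x-45
cr=cv2.resize(im[y0:y0+75,x0:x0+95],None,fx=8,fy=8,interpolation=cv2.INTER_CUBIC)
cv2.imwrite('pics/w14c.png',cr)
```

```text
[[223.43  51.5 ]
 [236.97  68.35]] [574.99 192.7  282.6 ]
```

View pics/w14c.png

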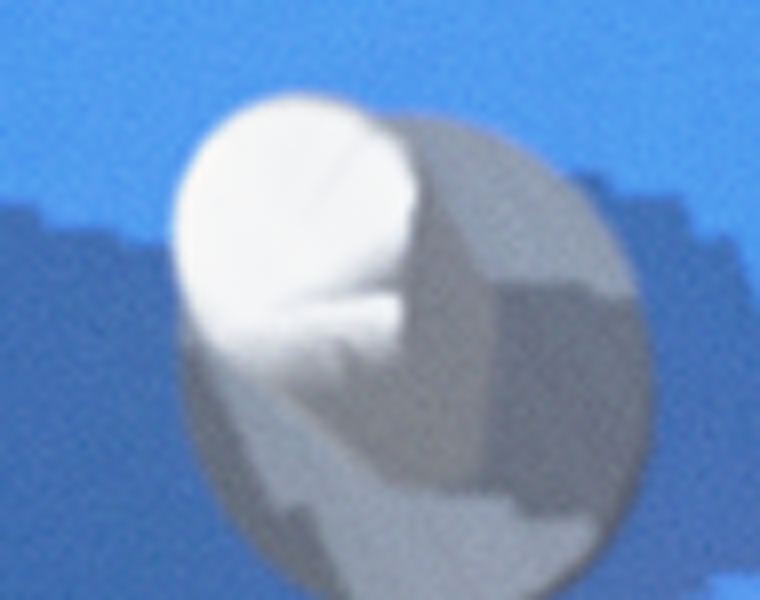

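Run:
```python
from h import *
im=cv2.imread('pics/w14.png'); c=cam('wrist')
p=proj(c,[[*H,95.],[*H,41.]]); x,y=p.mean(0).astype(int); y0=max(0,y-40); x0=x-45
outs=[]
for phi in (.7,.9,1.1):
    cr=cv2.resize(im[y0:y0+75,x0:x0+75],None,fx=7,fy=7,interpolation=cv2.INTER_CUBIC)
    def P(a,r,z): return [*fromH(r*np.cos(a)+0.6,r*np.sin(a)),z]
    h=np.arccos(.7)
    q=proj(c,np.array([P(phi-h,10,91),P(phi+h,10,91),P(phi+h,10,41),P(phi-h,10,41)]))
    q=((q-[x0,y0]+.5)*7).astype(int); cv2.polylines(cr,[q],True,(0,0,255),1)
    q=proj(c,np.array([P(a,10,41) for a in np.linspace(phi+h,phi-h+2*np.pi,60)])); q=((q-[x0,y0]+.5)*7).astype(int); cv2.polylines(cr,[q],False,(0,255,0),1)
    outs.append(cv2.resize(cr,(266,266)) if 0 else cr[:, :400])
cv2.imwrite('pics/w14d.png',cv2.resize(np.hstack(outs),None,fx=.66,fy=.66))
```

```text
(no output)
```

View pics/w14d.png

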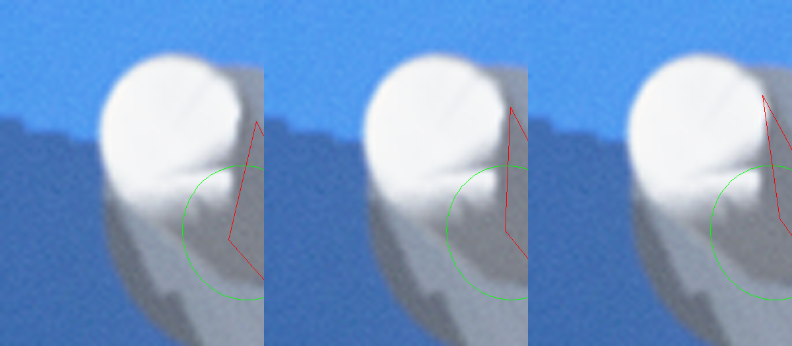

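Run:
```python
from h import *
plan([525.3,178.6,146],-0.508,4,60)
```

```text
step mm 29.1 deg 1.28
[[[-28.0,0.1,-8.0],[0.02,1.28,0.01],60],[[-27.8,0.1,-8.6],[0.02,1.28,0.01],60],[[-27.6,0.1,-9.2],[0.02,1.28,0.01],60],[[-27.4,0.1,-9.8],[0.02,1.28,0.01],60]]
```

Request:
{"name": "send_rows", "arguments": {
  "moves": [
    [[-28,0,-8],[0,1.3,0],60],
    [[-27.8,0,-8.6],[0,1.3,0],60],
    [[-27,0,-9],[0,1.3,0],60],
    [[-22,0,-9],[0,1.3,0],60],
    [[0,0,0],[0,0,0],60],
    [[0,0,0],[0,0,0],60]
  ]
}}

```text
time: 19.5
tool_pos: [523.3, 175.4, 150.0]
tcp_rot: [-1.571, -0.001, -0.512]
contact_force: [-0.2, 0.3, -1.2]
grip_width: 60.5
```

Run:
```python
from h import *
plan([525.3,178.6,108],-0.508,2,60)
```

```text
step mm 21.1 deg 0.13
[[[0.0,21.0,1.9],[0.02,-0.12,0.04],60],[[0.1,21.0,1.9],[0.02,-0.12,0.04],60]]
```

Request:
{"name": "send_rows", "arguments": {
  "moves": [
    [[0,21,1.9],[0,0,0],60],
    [[0,20,1.5],[0,0,0],50],
    [[0,16,0],[0,0,0],40],
    [[0,6,0],[0,0,0],30],
    [[0,0,0],[0,0,0],30]
  ]
}}

```text
time: 20.12
tool_pos: [528.7, 177.5, 86.1]
tcp_rot: [-1.569, -0.005, -0.513]
contact_force: [-0.0, -0.3, 0.3]
grip_width: 30.6
```

Request:
{"name": "send_rows", "arguments": {
  "moves": [
    [[-3.3,0,0],[0,0,0],30],
    [[0,0,0],[0,0,0],24],
    [[0,0,0],[0,0,0],12],
    [[0,0,0],[0,0,0],12],
    [[0,0,0],[0,0,0],12],
    [[0,0,0],[0,0,0],12]
  ]
}}

```text
time: 20.88
tool_pos: [524.6, 176.3, 87.2]
tcp_rot: [-1.574, -0.006, -0.512]
contact_force: [-0.2, -0.9, -1.8]
grip_width: 16.8
```

Request:
{"name": "send_rows", "arguments": {
  "moves": [
    [[-0.2,0,0],[0,8.5,0],12],
    [[-0.2,0,0],[0,8.5,0],12],
    [[-0.2,0,0],[0,8.5,0],12],
    [[0,0,0],[0,0,0],12]
  ]
}}

```text
time: 21.38
tool_pos: [523.9, 176.5, 87.1]
tcp_rot: [-1.573, -0.007, -0.967]
contact_force: [-0.0, -1.3, -2.0]
grip_width: 16.7
```

Request:
{"name": "send_rows", "arguments": {
  "moves": [
    [[-0.2,0,0],[0,8.4,0],12],
    [[-0.2,0,0],[0,8.4,0],12],
    [[-0.2,0,0],[0,8.4,0],12],
    [[0,0,0],[0,0,0],12],
    [[0,0,0],[0,0,0],12]
  ]
}}

```text
time: 22.0
tool_pos: [523.5, 176.9, 87.1]
tcp_rot: [-1.57, -0.008, -1.4]
contact_force: [-0.0, -1.8, -1.4]
grip_width: 16.7
```

Run:
```python
from h import *
np.set_printoptions(precision=3,suppress=True)
for i in range(4):
    o=obs(); print(o['tool_pos'],o['tcp_rot'],o['contact_force'],o['grip_width'])
    if i<3: snap('wrist' if i==0 else 'top',f'w15_{i}.png')
```

```text
[523.463 176.88   87.147] [-1.57  -0.008 -1.4  ] [-0.026 -1.823 -1.404] 16.70980639163031
[523.475 176.909  87.177] [-1.57  -0.008 -1.401] [ 0.445 -3.095 -1.868] 16.7274429556502
[523.455 176.885  87.166] [-1.57  -0.008 -1.402] [ 0.571 -1.294 -2.542] 16.66300998550282
[523.451 176.895  87.172] [-1.57  -0.008 -1.402] [ 0.428 -1.373 -2.201] 16.380723373476766
```

View pics/w15_0.png

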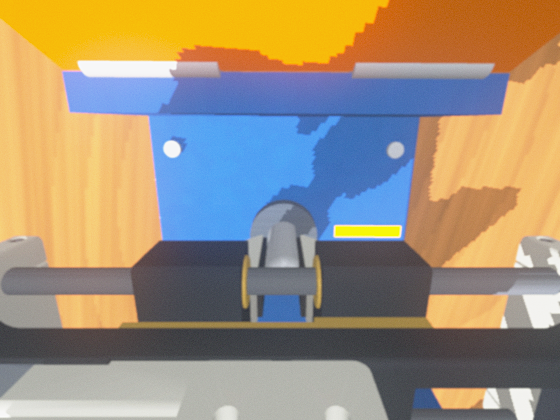

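Request:
{"name": "send_rows", "arguments": {
  "moves": [
    [[0,0,0],[0,0,0],40],
    [[0,0,0],[0,0,0],45],
    [[0,-25,0],[0,0,0],50],
    [[0,-45,0],[0,0,0],70],
    [[0,-45,0],[0,0,0],70],
    [[0,-10,0],[0,0,0],70]
  ]
}}

```text
time: 22.9
tool_pos: [523.4, 179.1, 215.8]
tcp_rot: [-1.569, -0.006, -1.399]
contact_force: [-0.0, -0.3, -1.2]
grip_width: 68.8
```

Run:
```python
from h import *
np.set_printoptions(precision=3,suppress=True)
c=cam('wrist'); snap('wrist','w16.png')
print(proj(c,[[524.8,177.9,95]]))
# pulley: view pose: pulley at tool -x by ~40; psi ~0 
plan([601+45,-110,170],0.0,10,70)
```

```text
[[281.838 208.605]]
step mm 31.7 deg 8.01
[[[30.5,4.8,7.1],[0.02,-8.01,0.03],70],[[31.2,4.7,2.8],[0.02,-8.01,0.03],70],[[31.3,4.7,-1.6],[0.02,-8.01,0.03],70],[[30.8,4.7,-5.9],[0.02,-8.01,0.03],70],[[29.7,4.7,-10.2],[0.02,-8.01,0.03],70],[[28.0,4.7,-14.2],[0.02,-8.01,0.03],70],[[25.7,4.6,-18.0],[0.02,-8.01,0.03],70],[[23.0,4.6,-21.4],[0.02,-8.01,0.03],70],[[19.8,4.6,-24.4],[0.02,-8.01,0.03],70],[[16.2,4.6,-26.9],[0.02,-8.01,0.03],70]]
```

View pics/w16.png

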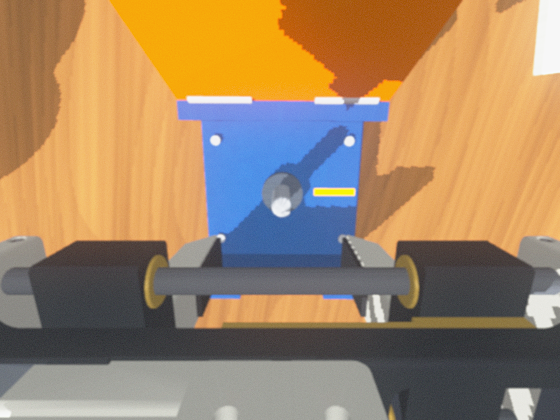

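Request:
{"name": "send_rows", "arguments": {
  "moves": [
    [[30.5,4.8,7.1],[0,-8,0],70],
    [[31.2,4.7,2.8],[0,-8,0],70],
    [[31.3,4.7,-1.6],[0,-8,0],70],
    [[30.8,4.7,-5.9],[0,-8,0],70],
    [[29.7,4.7,-10.2],[0,-8,0],70],
    [[28,4.7,-14.2],[0,-8,0],70],
    [[25.7,4.6,-18],[0,-8,0],70],
    [[23,4.6,-21.4],[0,-8,0],70],
    [[19.8,4.6,-22],[0,-8,0],70],
    [[16.2,4.6,-18],[0,-6,0],70],
    [[0,0,0],[0,0,0],70]
  ]
}}

```text
time: 24.32
tool_pos: [649.7, -102.7, 149.2]
tcp_rot: [-1.571, 0.023, 0.012]
contact_force: [0.0, 0.3, -0.9]
grip_width: 70.2
```

Run:
```python
from h import *
np.set_printoptions(precision=2,suppress=True)
im=cv2.imread('pics/w16.png'); cv2.imwrite('pics/w16c.png',cv2.resize(im[165:235,245:365],None,fx=6.5,fy=6.5,interpolation=cv2.INTER_CUBIC))
o=obs();c=cam('wrist'); snap('wrist','w17.png'); print(o['tool_pos'],o['tcp_rot'])
for th,z in(('pulley',0),('pulley_screw',30)):
  for q in spot_point('wrist',th)[:2]: print(th,q['point'],q['conf'],back(c,q['point'],z))
snap('scene','s17.png',(260,120,400,240),5.5)
```

```text
[ 649.66 -102.72  149.2 ] [-1.57  0.02  0.01]
pulley [277.1, 154.8] 0.89 [ 603.49 -105.59    0.  ]
pulley_screw [280.2, 190.2] 0.88 [ 631.88 -102.26   30.  ]
```

View pics/w17.png

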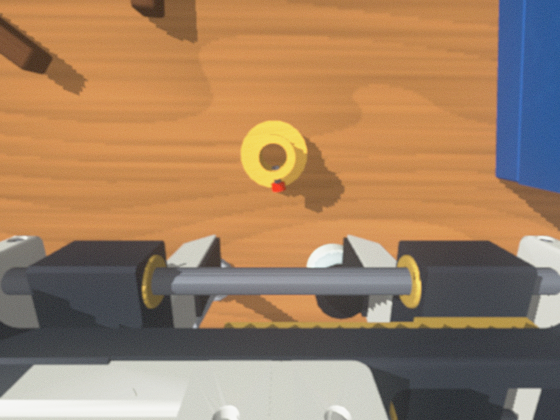

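View pics/w16c.png

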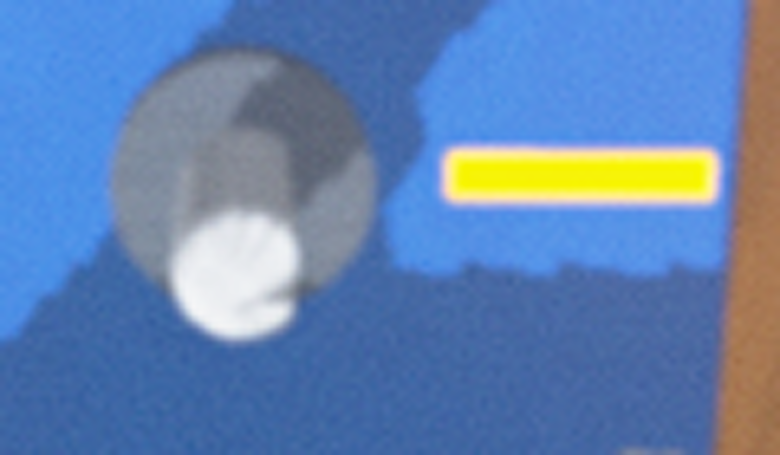

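View pics/s17.png

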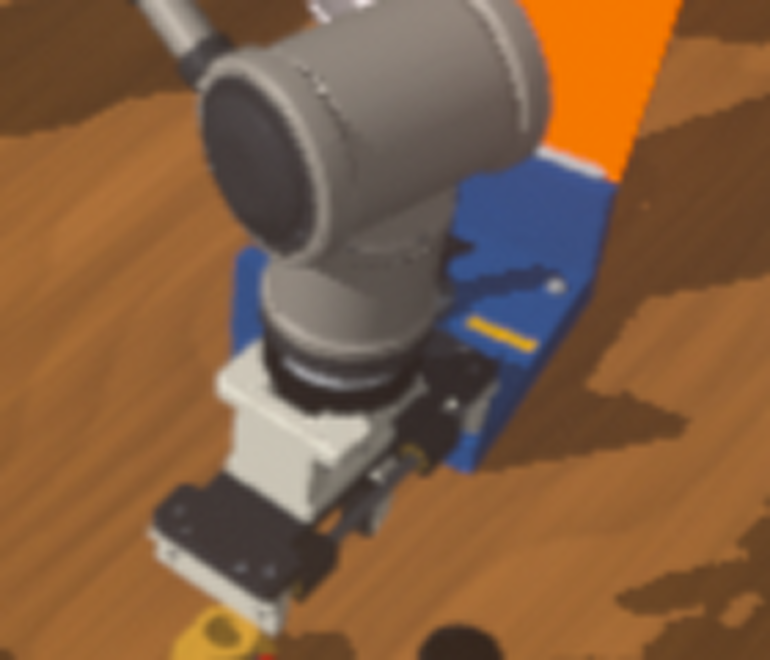

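Run:
```python
from h import *
np.set_printoptions(precision=2,suppress=True)
im=cv2.imread('pics/w17.png'); c=cam('wrist'); hsv=cv2.cvtColor(im,cv2.COLOR_BGR2HSV)
x0,y0=225,105; sub=hsv[y0:205,x0:320]
red=((sub[...,0]<6)|(sub[...,0]>174))&(sub[...,1]>170)&(sub[...,2]>90)
ys,xs=np.nonzero(red); r=np.array([xs.mean()+x0,ys.mean()+y0]); print('red',r,len(xs),xs.min()+x0,xs.max()+x0,ys.min()+y0,ys.max()+y0)
y=cv2.inRange(sub,(20,100,150),(32,255,255)); y=cv2.morphologyEx(y,cv2.MORPH_OPEN,np.ones((3,3)))
cs,_=cv2.findContours(y,cv2.RETR_EXTERNAL,cv2.CHAIN_APPROX_NONE);k=max(cs,key=cv2.contourArea)
e=cv2.fitEllipse(k);print('disc',e[0][0]+x0,e[0][1]+y0,e[1])
d=back(c,(e[0][0]+x0,e[0][1]+y0),16);print('disc centre z16',d)
for z in (30,34): print('red z',z,back(c,r,z))
cr=cv2.resize(im[105:205,225:320],None,fx=7,fy=5.9,interpolation=cv2.INTER_CUBIC)
cr=cv2.resize(im[105:205,225:320],None,fx=6,fy=6,interpolation=cv2.INTER_CUBIC)
cv2.imwrite('pics/w17c.png',cr)
```

```text
red [277.69 186.83] 77 273 283 182 191
disc 270.5997734069824 151.20876693725586 (56.792728424072266, 67.34529113769531)
disc centre z16 [ 599.51 -109.29   16.  ]
red z 30 [ 629.51 -102.42   30.  ]
red z 34 [ 628.76 -102.39   34.  ]
```

View pics/w17c.png

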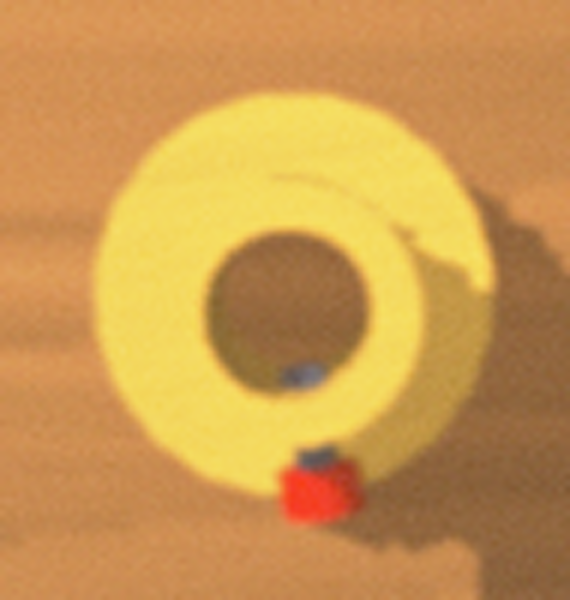

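Run:
```python
from h import *
np.set_printoptions(precision=2,suppress=True)
c=cam('wrist'); f=lambda x,y:(225-.4+x/6,105-.4+y/6)
d=back(c,f(295,294.5),16);b=back(c,f(289,312.5),44); print(d,b)
s=back(c,f(322,490),33);t=back(c,f(305,376),33);u=back(c,f(317,457),33);print(s,t,u)
ctr=(d+b)[:2]/2
for q in(s,t,u): print(np.arctan2(q[1]-ctr[1],q[0]-ctr[0]), np.linalg.norm(q[:2]-ctr))
print('tip->head',np.arctan2(s[1]-t[1],s[0]-t[0]))
```

```text
[ 601.68 -106.41   16.  ] [ 601.97 -106.57   44.  ]
[ 628.44 -101.9    33.  ] [ 611.9  -104.51   33.  ] [ 623.6  -102.67   33.  ]
0.17113860169473893 27.00385913624486
0.19439456388542567 10.263661018171593
0.17378900919298462 22.100774320414043
tip->head 0.1568846441462435
```

Run:
```python
from h import *
plan([601.8,-106.5,85],0.165,4,60)
```

```text
step mm 20.5 deg 2.2
[[[-11.6,16.9,-1.3],[-0.02,-2.18,-0.3],60],[[-11.7,16.8,-0.9],[-0.02,-2.18,-0.3],60],[[-11.9,16.7,-0.4],[-0.02,-2.18,-0.3],60],[[-11.9,16.7,0.0],[-0.02,-2.18,-0.3],60]]
```

Request:
{"name": "send_rows", "arguments": {
  "moves": [
    [[-12,12,-1.3],[0,-2.2,-0.3],60],
    [[-12,14,-0.9],[0,-2.2,-0.3],60],
    [[-12,14,-0.4],[0,-2.2,-0.3],60],
    [[-11,14,0],[0,-2.2,-0.3],60],
    [[0,0,0],[0,0,0],60],
    [[0,0,0],[0,0,0],60]
  ]
}}

```text
time: 25.28
tool_pos: [601.1, -101.1, 100.3]
tcp_rot: [-1.571, -0.006, 0.172]
contact_force: [0.7, -0.8, -0.2]
grip_width: 59.9
```

Run:
```python
from h import *
plan([601.8,-106.5,60],0.165,2,60)
```

```text
step mm 20.4 deg 0.26
[[[-0.2,20.2,-2.7],[0.0,0.2,0.17],60],[[-0.2,20.2,-2.7],[0.0,0.2,0.17],60]]
```

Request:
{"name": "send_rows", "arguments": {
  "moves": [
    [[-0.2,20,-3],[0,0.2,0.2],60],
    [[-0.2,18,-3],[0,0.2,0.2],60],
    [[0,8,0],[0,0,0],60],
    [[0,0,0],[0,0,0],60]
  ]
}}

```text
time: 25.78
tool_pos: [602.8, -107.1, 51.0]
tcp_rot: [-1.571, 0.001, 0.164]
contact_force: [0.2, -0.2, 0.0]
grip_width: 60.0
```

Request:
{"name": "send_rows", "arguments": {
  "moves": [
    [[-0.9,5,0.7],[0,0,0],50],
    [[0,4,0],[0,0,0],46],
    [[0,0,0],[0,0,0],44]
  ]
}}

```text
time: 26.15
tool_pos: [602.1, -106.6, 42.0]
tcp_rot: [-1.572, 0.0, 0.164]
contact_force: [-0.9, 0.1, 0.0]
grip_width: 44.2
```

Request:
{"name": "send_rows", "arguments": {
  "moves": [
    [[0,0,0],[0,0,0],30],
    [[0,0,0],[0,0,0],30],
    [[0,0,0],[0,0,0],30],
    [[0,0,0],[0,0,0],30]
  ]
}}

```text
time: 26.65
tool_pos: [602.2, -106.7, 42.3]
tcp_rot: [-1.572, -0.0, 0.164]
contact_force: [-0.0, 0.4, -1.3]
grip_width: 34.3
```

Run:
```python
from h import *
np.set_printoptions(precision=3,suppress=True)
o=obs(); print(o['tool_pos'],o['tcp_rot'],o['contact_force'],o['grip_width']); snap('wrist','w18.png')
```

```text
[ 602.217 -106.719   42.312] [-1.572 -0.     0.164] [-0.044  0.401 -1.267] 34.26910056802812
```

View pics/w18.png

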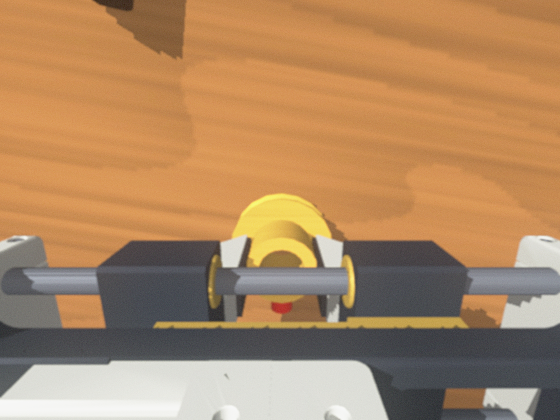

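Run:
```python
from h import *
np.set_printoptions(precision=2,suppress=True)
o=obs(); T=toolR(); c=cam('wrist')
for e in (-2,-1,0,1,2):
    C=np.array(o['tool_pos'])+T.apply([e,0,0]); C[2]=0
    d=T.apply([1,0,0])
    f=lambda r,z:proj(c,C+d*r+[0,0,z])[0]
    print(e,'disc far edge',f(-30,16),'hub top far',f(-18,44),'bore near/far',f(-11.5,44),f(11.5,44),'screw',f(30,30))
print(o['grip_width'],o['time'])
im=cv2.imread('pics/w18.png'); cv2.imwrite('pics/w18c.png',cv2.resize(im[185:320,220:345],None,fx=4.4,fy=4.4,interpolation=cv2.INTER_CUBIC))
```

```text
-2 disc far edge [278.7  196.18] hub top far [278.28 234.16] bore near/far [278.31 246.68] [278.42 288.68] screw [278.71 304.41]
-1 disc far edge [278.71 197.91] hub top far [278.29 236.11] bore near/far [278.32 248.58] [278.42 290.43] screw [278.72 305.94]
0 disc far edge [278.71 199.63] hub top far [278.29 238.04] bore near/far [278.32 250.47] [278.43 292.17] screw [278.72 307.47]
1 disc far edge [278.71 201.35] hub top far [278.3  239.98] bore near/far [278.33 252.36] [278.43 293.91] screw [278.72 308.99]
2 disc far edge [278.72 203.07] hub top far [278.3 241.9] bore near/far [278.33 254.24] [278.44 295.64] screw [278.73 310.51]
34.66209294673088 26.7
```

View pics/w18c.png

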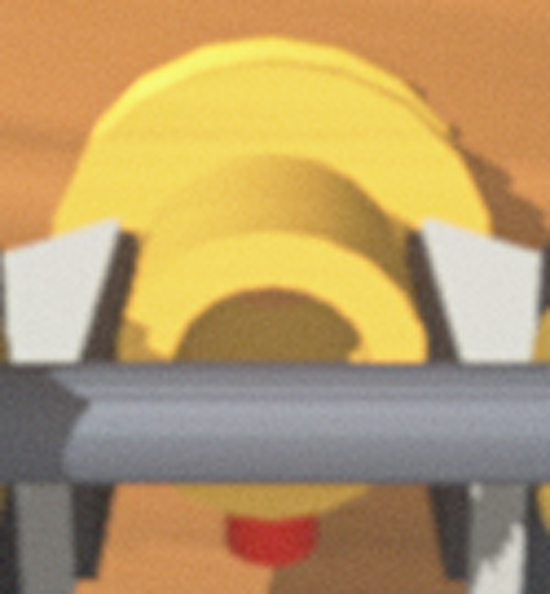

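Run:
```python
from h import *
import h
o=obs(); p=np.array(o['tool_pos'])+[0,0,130]
class B:
    @staticmethod
    def get_obs(): return {'tool_pos':p,'tcp_rot':o['tcp_rot']}
h.bot=B
plan([525.1,178,165],0.163,10,30)
```

```text
step mm 29.5 deg 0.01
[[[-3.0,0.7,29.3],[0.01,0.0,0.0],30],[[-3.0,0.7,29.3],[0.01,0.0,0.0],30],[[-3.0,0.7,29.3],[0.01,0.0,0.0],30],[[-3.0,0.7,29.3],[0.01,0.0,0.0],30],[[-3.0,0.7,29.3],[0.01,0.0,0.0],30],[[-3.0,0.7,29.3],[0.01,0.0,0.0],30],[[-3.0,0.7,29.3],[0.01,0.0,0.0],30],[[-3.0,0.7,29.3],[0.01,0.0,0.0],30],[[-3.0,0.7,29.3],[0.01,0.0,0.0],30],[[-3.0,0.7,29.3],[0.01,0.0,0.0],30]]
```

Request:
{"name": "send_rows", "arguments": {
  "moves": [
    [[0,-12,0],[0,0,0],30],
    [[0,-28,0],[0,0,0],30],
    [[0,-35,0],[0,0,0],30],
    [[0,-35,0],[0,0,0],30],
    [[0,-18,5],[0,0,0],30],
    [[-2,0,18],[0,0,0],30],
    [[-3,0,28],[0,0,0],30],
    [[-3,0,32],[0,0,0],30],
    [[-3,0,32],[0,0,0],30],
    [[-3,0,32],[0,0,0],30],
    [[-3,0,32],[0,0,0],30],
    [[-3,0,32],[0,0,0],30],
    [[-3,0,28],[0,0,0],30],
    [[-3,0,20],[0,0,0],30],
    [[0,0,10],[0,0,0],30],
    [[0,0,0],[0,0,0],30],
    [[0,0,0],[0,0,0],30]
  ]
}}

```text
time: 28.82
tool_pos: [519.9, 170.4, 170.6]
tcp_rot: [-1.568, 0.013, 0.167]
contact_force: [0.5, -1.1, -1.4]
grip_width: 34.0
```

Run:
```python
from h import *
np.set_printoptions(precision=2,suppress=True)
snap('scene','s19.png',(260,80,400,220),5); snap('wrist','w19.png')
o=obs(); print(o['grip_width'],o['tcp_rot'])
plan([525.1,178,165],0.163,2,30)
```

```text
34.02149894012151 [-1.57  0.01  0.17]
step mm 5.5 deg 0.39
[[[3.2,2.8,3.5],[-0.07,0.1,-0.37],30],[[3.1,2.8,3.5],[-0.07,0.1,-0.37],30]]
```

View pics/s19.png

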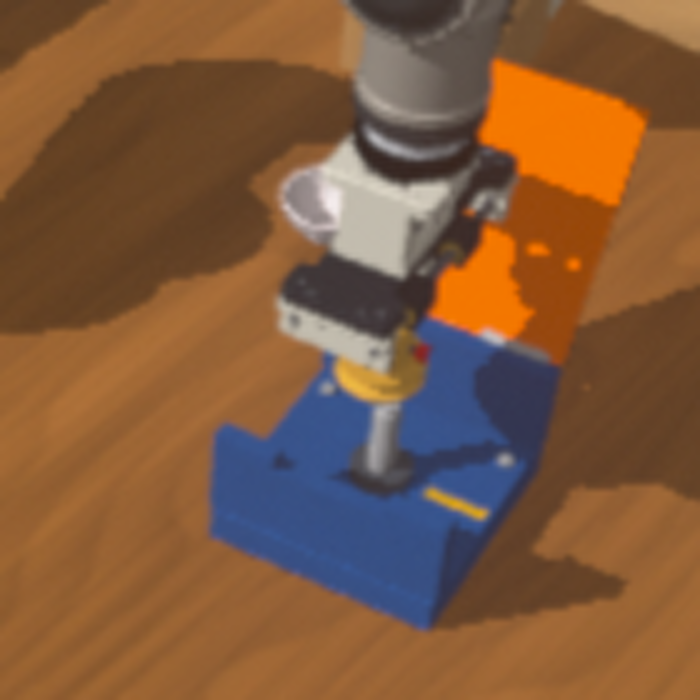

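View pics/w19.png

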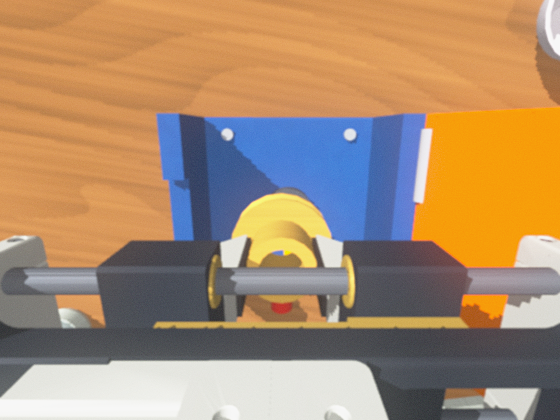

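Request:
{"name": "send_rows", "arguments": {
  "moves": [
    [[2.8,3,3.2],[0,0,-0.4],30],
    [[2.2,3,3.2],[0,0,-0.3],30],
    [[0,0,0],[0,0,0],30],
    [[0,0,0],[0,0,0],30]
  ]
}}

```text
time: 29.42
tool_pos: [524.7, 176.6, 164.0]
tcp_rot: [-1.568, -0.0, 0.164]
contact_force: [0.1, 1.0, -1.7]
grip_width: 34.6
```

Run:
```python
from h import *
np.set_printoptions(precision=3,suppress=True)
o=obs(); print(o['tool_pos'],o['tcp_rot'])
plan([525.1,178,150],0.163,1,30)
```

```text
[524.695 176.596 164.01 ] [-1.568 -0.     0.164]
step mm 14.1 deg 0.16
[[[0.6,14.0,1.3],[-0.13,0.08,0.01],30]]
```

Request:
{"name": "send_rows", "arguments": {
  "moves": [
    [[0.6,10,1.3],[-0.13,0,0],30],
    [[0,8,0],[0,0,0],30],
    [[0,0,0],[0,0,0],30]
  ]
}}

```text
time: 29.8
tool_pos: [524.8, 178.0, 144.4]
tcp_rot: [-1.571, 0.0, 0.164]
contact_force: [-0.1, 0.2, -2.2]
grip_width: 34.3
```

Run:
```python
from h import *
np.set_printoptions(precision=3,suppress=True)
o=obs(); print(o['tool_pos'],o['tcp_rot'],o['contact_force']); snap('wrist','w20.png',(220,180,345,320),4.2); snap('scene','s20.png',(290,120,370,200),7)
plan([525.1,178,138],0.163,1,30)
```

```text
[524.828 177.993 144.417] [-1.571  0.     0.164] [-0.076  0.196 -2.214]
step mm 7.2 deg 0.09
[[[-0.2,7.2,-0.1],[0.0,0.08,0.05],30]]
```

View pics/w20.png

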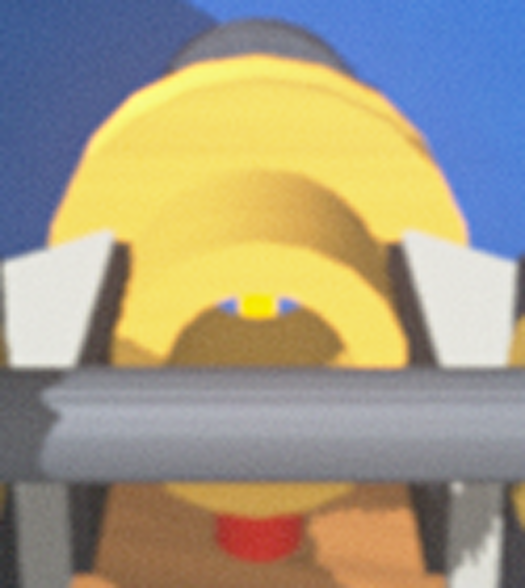

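View pics/s20.png

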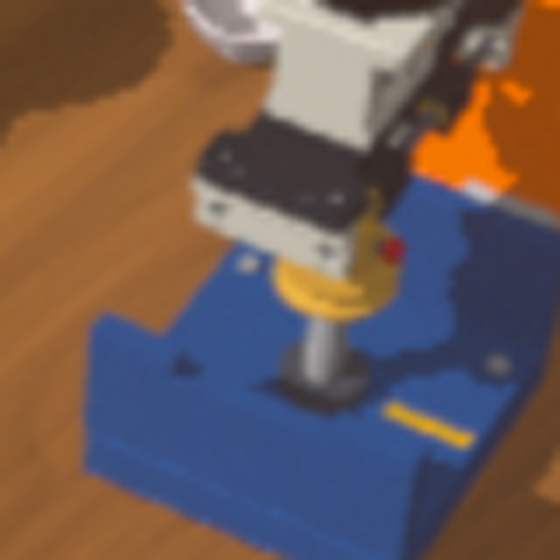

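Request:
{"name": "send_rows", "arguments": {
  "moves": [
    [[0.1,5,0],[0,0,0],30],
    [[0,4,0],[0,0,0],30],
    [[0,3,0],[0,0,0],30],
    [[0,0,0],[0,0,0],30]
  ]
}}

```text
time: 30.4
tool_pos: [525.6, 178.1, 132.7]
tcp_rot: [-1.571, -0.002, 0.164]
contact_force: [-1.2, 0.9, -1.6]
grip_width: 34.6
```

Request:
{"name": "send_rows", "arguments": {
  "moves": [
    [[-0.5,4,0],[0,0,0],30],
    [[0,4,0],[0,0,0],30],
    [[0,3,0],[0,0,0],30],
    [[0,0,0],[0,0,0],30]
  ]
}}

```text
time: 30.9
tool_pos: [525.1, 178.0, 121.0]
tcp_rot: [-1.571, -0.002, 0.164]
contact_force: [-0.1, 0.4, -0.7]
grip_width: 34.4
```

Request:
{"name": "send_rows", "arguments": {
  "moves": [
    [[0,4,0],[0,0,0],30],
    [[0,3,0],[0,0,0],30],
    [[0,3,0],[0,0,0],30],
    [[0,2,0],[0,0,0],30],
    [[0,0,0],[0,0,0],30]
  ]
}}

```text
time: 31.52
tool_pos: [525.2, 178.0, 108.1]
tcp_rot: [-1.571, -0.002, 0.164]
contact_force: [-0.5, -0.6, -1.5]
grip_width: 34.3
```

Request:
{"name": "send_rows", "arguments": {
  "moves": [
    [[0,3,0],[0,0,0],30],
    [[0,3,0],[0,0,0],30],
    [[0,2.5,0],[0,0,0],30],
    [[0,1.5,0],[0,0,0],30],
    [[0,0,0],[0,0,0],30]
  ]
}}

```text
time: 32.15
tool_pos: [525.3, 178.1, 97.5]
tcp_rot: [-1.571, -0.002, 0.164]
contact_force: [0.9, 0.9, -1.0]
grip_width: 34.5
```

Run:
```python
from h import *
np.set_printoptions(precision=3,suppress=True)
o=obs(); print(o['tool_pos'],o['tcp_rot'],o['contact_force'],o['moment']); snap('wrist','w21.png',(220,180,345,320),4.2); snap('scene','s21.png',(290,120,370,200),7)
```

```text
[525.31  178.065  97.498] [-1.571 -0.002  0.164] [ 0.896  0.858 -1.008] [ 0.139 -0.029  0.035]
```

View pics/w21.png

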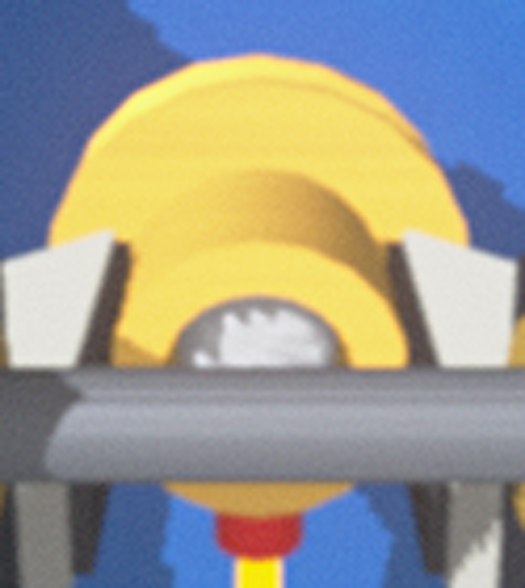

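View pics/s21.png

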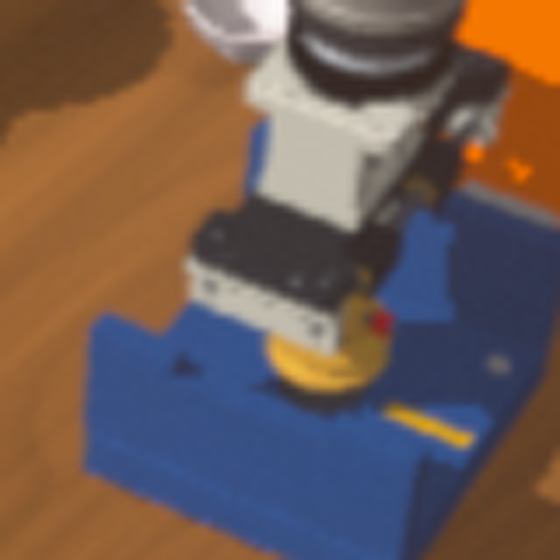

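Request:
{"name": "send_rows", "arguments": {
  "moves": [
    [[0,2,0],[0,0,0],30],
    [[0,1.5,0],[0,0,0],30],
    [[0,0,0],[0,0,0],30],
    [[0,0,0],[0,0,0],30]
  ]
}}

```text
time: 32.75
tool_pos: [525.5, 178.1, 94.1]
tcp_rot: [-1.571, -0.003, 0.164]
contact_force: [0.1, 0.7, -1.0]
grip_width: 34.4
```

Request:
{"name": "send_rows", "arguments": {
  "moves": [
    [[-0.5,0.8,0],[0,0,0],30],
    [[0,0,0],[0,0,0],30],
    [[0,0,0],[0,0,0],30]
  ]
}}

```text
time: 33.12
tool_pos: [525.0, 178.0, 93.3]
tcp_rot: [-1.571, -0.003, 0.164]
contact_force: [-0.4, -0.2, -2.3]
grip_width: 34.1
```

Run:
```python
from h import *
np.set_printoptions(precision=3,suppress=True)
o=obs(); print(o['tool_pos'],o['tcp_rot'],o['contact_force'],o['moment'],o['grip_width']); im=snap('wrist','w22.png'); cv2.imwrite('pics/w22c.png',cv2.resize(im[225:275,245:320],None,fx=10,fy=10,interpolation=cv2.INTER_CUBIC)); snap('scene','s22.png',(170,60,400,300),2.5); snap('top','t22.png',(150,110,350,260),3.9)
```

```text
[524.99  178.005  93.268] [-1.571 -0.003  0.164] [-0.444 -0.223 -2.284] [ 0.103 -0.189  0.003] 34.08743636109954
```

View pics/w22c.png

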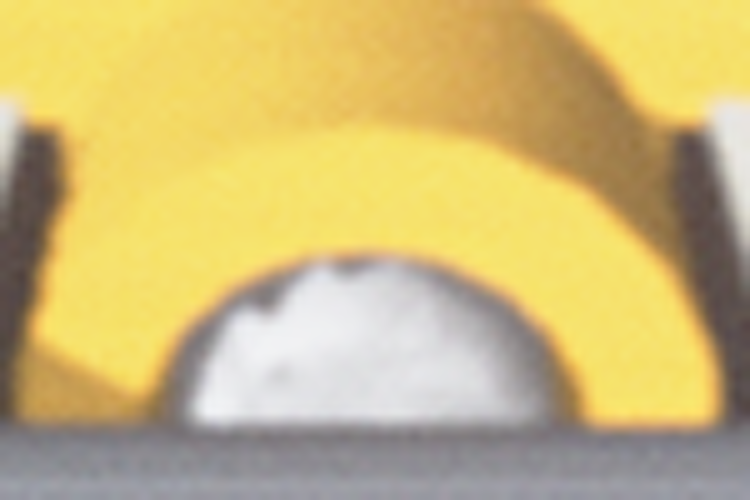

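View pics/s22.png

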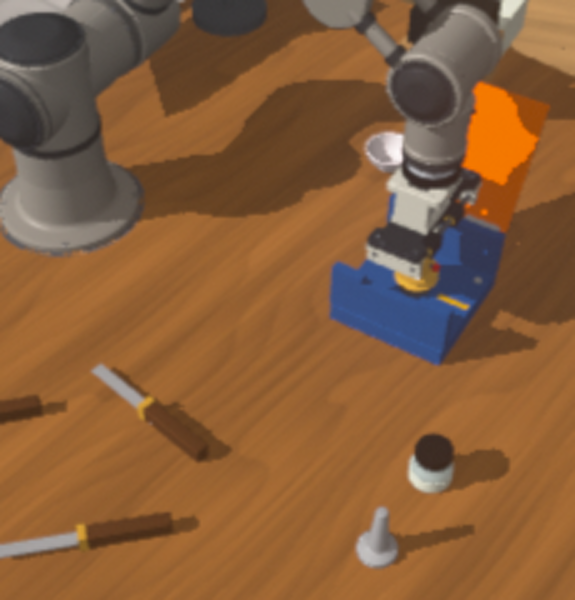

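View pics/t22.png

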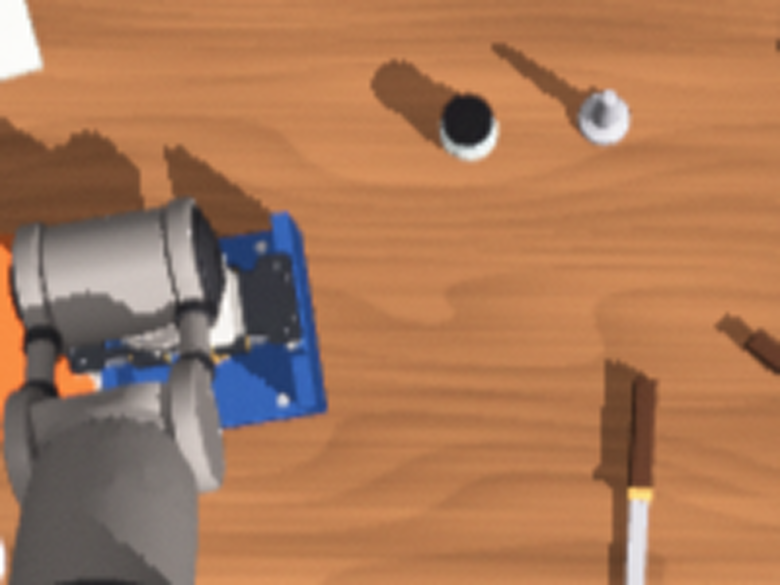

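The pulley sits over the shaft with the hub top level with the shaft end. The guard is open, the pry lies on the bench, and nothing else has been disturbed. Handing in.

```bash
python3 -c "
from plant import bot
print(bot.close_job()); o=bot.get_obs(); print(o['time'],o['tool_pos'],o['grip_width'])"
```

```text
the job is handed in; nothing more can be done
None
the job is handed in; nothing more can be done
```

I carried out every step in the order asked, and handed the job in at about 33 s with the pulley still in the gripper.

**What I did**
- **Guard:** I gripped the pry farthest to the left, put its blade in the notch and swung the guard to about 1.98 rad, worked out from where the blade tip ended up. The guard stayed there. I laid the pry back on the bench; that pressed the bench with about 25 N for a moment.
- **Shaft:** I pinched it on its flat (16.8 mm read for a nominal 17) and turned it from about 0.9 rad to about 0. A wrist picture then showed the flat facing the yellow stripe.
- **Pulley:** it slid onto the shaft with lateral force around 1 N, including past the set screw, and the screw lined up with the stripe.

**Last checks**
- **Flush height:** the TCP ended at z 93.3 mm, which puts the underside at 51 mm and the hub top level with the shaft end. This comes from the TCP height when I gripped the pulley on the bench. The last wrist crop agrees, though a gripper rod hides part of the bore.
- **Everything else:** guard open, pry flat on the bench, jar, bowl and mandrel not touched.

**Disagreements**
- The opening read about 34.3 mm on the 36 mm hub, but the pulley did not shift in the grip.
- The wrist camera was off sideways by about 1.7 mm, so I took the shaft axis from the pinch positions instead.

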